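# Refit the filter of a solder-fume extractor

### The job

Get the fume extractor ready for the next class: first take the scraper and wipe all the solder chips off the chip deck into its catch pan (do not touch the chips with the gripper), then put the blue filter holder into the port, push it down against the spring and turn it clockwise until it clicks home. After that nest every brass filter cup upright in the holder, one inside the other and fully seated, and finish with the scraper standing upright in the green tray again; leave the multimeter, the pliers and the circuit board where they are.

Things in the scene. Friction and masses are not known exactly. Their poses are not given: they have to be found in the camera images.
- extractor: Fixed grey fume-extractor base, 120 mm (its x) by 345 mm (its y), z up. Origin on the bench. Along its own y: bayonet port centred at +100 mm; flat steel chip deck from +55 to -100 mm, 55 mm above the bench, 104 mm wide between blue side rails 12 mm high that run along y; open blue catch pan from -100 to -190 mm. Chips pushed along its -y drop off the deck's end into the pan.
- deck_start (a point): Point on the chip deck's surface, mid-width, 20 mm before the port's collar (extractor y=+40 mm): free of chips at the start, room to set the scraper down. Axes as the extractor's.
- deck_edge (a point): Middle of the chip deck's open end, on the deck's surface (extractor y=-100 mm). Axes as the extractor's.
- pan (a point): Centre of the catch pan's floor, 4 mm above the bench; pan 112 by 86 mm inside, walls 35 mm high. Axes as the extractor's.
- port (a point): Centre of the port's mouth, on its vertical axis, level with the dark steel collar's top, 78 mm above the bench. Axes as the extractor's. Collar 90 mm across, lip 10 mm thick, mouth 60 mm across; below the lip the port is hollow. Locked, the holder's lugs lie at the red ticks, on the extractor's x axis, where a 5 mm deep notch in the lip's underside lets the spring lift them home.
- slot (a point): Middle of one of the two lug slots in the lip, at a yellow tick, at the collar's top, 36 mm from the axis, 80 degrees anticlockwise (from above) from the extractor's x axis; the other is half a turn on. Slots are 14 mm wide and reach out to 42 mm from the axis. From the slot, below the lip, a lug turns 80 degrees CLOCKWISE (from above) to a stop at the red tick; the other way is blocked.
- spring_plate (a joint): Orange spring plate in the port: 0 at rest, its top 6 mm below the collar's top; 0.015 m fully down. Pushes up with 5 N at rest and 0.8 N more per mm (15 N at 13 mm). Reads about 0.005 when the holder is locked, over 0.010 while lugs pass below the lip.
- holder: Loose blue bayonet holder, 120 g, round, upright, 46 mm tall; origin at the centre of its underside. Skirt 54 mm across up to 24 mm, grip band 62 mm across from 24 to 46 mm, 50 mm bore. Two yellow lugs at the foot along its +x and -x: 6 mm high, 10 mm wide, out to 36.5 mm from the axis. Lugs turn freely with the underside 17 to 20.5 mm below the collar's top; locked, it stands 11 mm below.
- cup1: Loose brass filter cup (may be absent), 90 g, upright, 42 mm tall, open on top. Tapered body 30 mm across at the foot, 46 mm at 26 mm height; rim band 57 mm across from 26 to 42 mm. Origin at the centre of its underside. Seated, its rim band rests on the holder's rim, its origin 20 mm above the holder's; each further cup nests in the one before, 16 mm higher. All cups alike.
- cup2: Loose brass filter cup (may be absent), 90 g, upright, 42 mm tall, open on top. Tapered body 30 mm across at the foot, 46 mm at 26 mm height; rim band 57 mm across from 26 to 42 mm. Origin at the centre of its underside. Seated, its rim band rests on the holder's rim, its origin 20 mm above the holder's; each further cup nests in the one before, 16 mm higher. All cups alike.
- cup3: Loose brass filter cup (may be absent), 90 g, upright, 42 mm tall, open on top. Tapered body 30 mm across at the foot, 46 mm at 26 mm height; rim band 57 mm across from 26 to 42 mm. Origin at the centre of its underside. Seated, its rim band rests on the holder's rim, its origin 20 mm above the holder's; each further cup nests in the one before, 16 mm higher. All cups alike.
- cup4: Loose brass filter cup (may be absent), 90 g, upright, 42 mm tall, open on top. Tapered body 30 mm across at the foot, 46 mm at 26 mm height; rim band 57 mm across from 26 to 42 mm. Origin at the centre of its underside. Seated, its rim band rests on the holder's rim, its origin 20 mm above the holder's; each further cup nests in the one before, 16 mm higher. All cups alike.
- tray: Fixed light-green tray, 150 mm (its x) by 100 mm (its y), walls 22 mm high and 5 mm thick. Origin at the centre of its underside; inner floor 5 mm above it.
- scraper: Loose scraper, 140 g, standing upright in the tray at the start: white blade block 96 mm (its x) by 20 mm (its y) by 20 mm high, with a red handle block above, 50 mm (x) by 22 mm (y), from 20 to 62 mm height. Origin at the centre of its underside.
- chip1: Loose bright solder chip (may be absent), about 16 by 12 by 7 mm, 11 g, lying on the chip deck at the start; origin at the centre of its underside.
- chip2: Loose bright solder chip (may be absent), about 16 by 12 by 7 mm, 11 g, lying on the chip deck at the start; origin at the centre of its underside.
- chip3: Loose bright solder chip (may be absent), about 16 by 12 by 7 mm, 11 g, lying on the chip deck at the start; origin at the centre of its underside.
- chip4: Loose bright solder chip (may be absent), about 16 by 12 by 7 mm, 11 g, lying on the chip deck at the start; origin at the centre of its underside.
- chip5: Loose bright solder chip (may be absent), about 16 by 12 by 7 mm, 11 g, lying on the chip deck at the start; origin at the centre of its underside.
- chip6: Loose bright solder chip (may be absent), about 16 by 12 by 7 mm, 11 g, lying on the chip deck at the start; origin at the centre of its underside.
- multimeter: Bystander: black multimeter, 85 by 145 by 42 mm, lying on the bench. Not to be moved.
- pliers: Bystander: red-handled pliers, 135 mm long, 45 mm wide, 12 mm high, lying on the bench. Not to be moved.
- circuit_board: Bystander: small white circuit board, 60 by 45 by 12 mm, lying on the bench. Not to be moved.
There are look-alikes about, which are no part of the job. Leave any pink look-alike of the cup3 alone. What is shaped like the cup4 but purple is not meant.

How it is judged:
By the outcome, as a careful person would: the job done as asked, in the order asked, and still so for the second after the job is handed in, with the robot touching nothing.
Of cup1, cup2, cup3, cup4 only 2 to 4 are there at a start; the rules pass over those that are not, and their reading is None.
Of chip1, chip2, chip3, chip4, chip5, chip6 only 3 to 6 are there at a start; the rules pass over those that are not, and their reading is None.
At some moment in a run one of cup1, cup2, cup3, cup4, holder may be knocked a few centimetres aside while the robot is not near it.
It also fails if it takes over 210 s, if anything falls off the work surface, if the arm or the gripper's body presses on something with over 40 N, if the wrist force passes 120 N, or if a joint passes its speed limit or range.

### The arm

A 6-joint arm with a two-finger parallel gripper is mounted at the origin on the work surface. World frame = base frame: x ahead of the robot, y to its left, z up, the work surface at z = 0. Lengths are in m, angles in rad, forces in N, time in s.
With the tool pointing down it reaches from about 0.425 to 0.95 m from the base axis. Payload 3.5 kg.
Tool frame: the origin (TCP) lies at the very end of the fingers, on their centre line; the grasp point (between the pads) lies 19 mm behind it; z points along the fingers, y is the line along which they close (so a half turn about z gives the same grasp; the last joint's range is limited). The gripper opens to 85 mm and grips with 20 to 120 N. Pads are 22 mm wide; open, the fingers measure 114 mm over their backs; the gripper's body (76 mm by 85 mm) begins 54 mm behind the grasp point. The pads swing forward as they close: fully open they stand 13 mm farther back than shut.
Start: joints at [-1.282, 0.286, 1.577, -0, 1.279, -0.15], TCP at [0.287, -0.611, 0.231] pointing down, gripper open.
Joint ranges: [-2.77, 2.77], [-0.9, 2.22], [0.21, 2.48], [-1.53, 4.67], [0.24, 2.81], [-2.84, 2.84]. Speed limits (rad/s): [2.79, 2.79, 3.14, 3.14, 3.14, 3.14].

### API

Orientations are given as a unit quaternion [x, y, z, w].
In Python, from plant import get_state, read_camera, sign_off, recognise gives the robot as it stands.
- The arm moves only by the tool arm_command, never from a script. Its argument "steps" is a list of rows, each an object with "translation": the shift along the tool's x, y, z scaled (see below), a list of three; "twist": the turn, a rotation vector about the tool's x, y, z scaled (see below), a list of three; "fingers": the opening, from -1 (shut) to 1 (fully open). In form: [{"translation": [x, y, z], "twist": [rx, ry, rz], "fingers": fingers}, ...]. A call has 1 to 5 rows; each row is the pose to reach, as a shift and turn from the pose commanded when the call began, along the tool's axes at that moment; what a row does not reach only later rows make up. The controller multiplies each number of a shift by 75 cm and each number of a turn by 60 degrees. A row lasts 1/8 s, in which the tool goes at most 62.5 mm and 10.7 degrees, less where a joint would pass 70% of its speed; a pose out of reach is approached as far as the arm can. A call with a number of a shift or a turn outside -1 to 1 is refused whole. A call with a gripper value outside its range is refused whole. The fingers move at their own pace and stop on an object; "grip_force" is the grip in N (left out, the last holds). Time passes only in rows, so rows that repeat a pose let the fingers close. It gives the time, the measured TCP pose, the force, the opening and the grip force at its end, in the units of the state.
- get_state(): the state, without advancing time (a new reading comes with each control period).
- read_camera(name): name is "scene" or "top" or "wrist"; returns a dict with "pixels" (400x640x3 uint8, red, green, blue), "K" (3x3 intrinsics, pixels), "R" (3x3) and "t" (3): a world point X has camera coordinates R X + t; the wrist camera has in their place "T_tool_cam" (4x4, takes a point from camera to tool coordinates, whose origin is the TCP and whose axes are the flange's). Camera axes: x right, y down, z forward; pixel columns grow to the right and rows downward; lengths in m; the calibration is good to about 2 mm. A picture is of the moment at which its call begins: read the wrist's pose just before it. There is no depth.
- sign_off(): hands the job in; it is judged then, once.
Trained networks look in a picture, given as the dict that the camera call returned (one of the last four; its "shot" number tells which), for a name from the list of things; names that differ only in an ending like _2 or _b are one class to them, and where a whole thing is asked for, a point or a joint stands for the part that bears it (a point fixed in the world has none). Each returns a list of dicts, best first, with "conf" (0 to 1); they miss things now and then, are a little off and sometimes report something else, mostly with a low value. They report only what shows in the picture. A call takes as long as a camera call. They do not tell look-alikes from the thing itself.
- recognise(picture, query): "point" ([row, column] in pixels, amid what is visible of it).
The state is a dict: "time": time; "qpos": joint angles; "dq": joint speeds; "joint_efforts": joint torques, N m; "eef_pos": TCP position; "tcp_rot": TCP orientation; "contact_force": force on the tool from outside, world axes, zero at the start; "wrist_torque": the same for the moment, N m; "opening": opening from 0.0 (shut) to 1.0 (fully open); "finger_force": force on a finger pad.
Only numpy, scipy, OpenCV 4.12 (cv2) and the standard library are available. Lean on these libraries where they do the work, as an engineer would, in place of code of your own. Each camera call takes 0.05 s, during which the arm holds its last target. There are 200 camera calls.

## Working session

There is one attempt and no reset: what is moved stays moved. The work goes in short steps, Python scripts to look and compute and a tool call to move; the robot and the scene stay as the last step left them, time stands still between calls to the robot, and variables do not carry over. Pictures are saved under pics/ and viewed, at most 14 in all, crops included, and the job is handed in when it is done.

Besides the shell and the picture viewer there is one more tool, called after ">>>" by a JSON object that holds its "op" and its "data". arm_command: Moves the arm, as the interface text tells. Shifts and turns lie within -1 to 1; 1 stands for 75 cm of shift or 60 degrees of turn. Its arguments: {"type":"object","properties":{"steps":{"type":"array"},"grip_force":{"type":"number"}},"required":["steps"]}

```bash
ls; mkdir -p pics; cat > h.py <<'E'
import numpy as np, cv2, json
from plant import get_state, read_camera, sign_off, recognise
from scipy.spatial.transform import Rotation as Ro
def save(p,n): cv2.imwrite('pics/'+n+'.png', p['pixels'][:,:,::-1])
def ray(p,px,st=None):
    r,c=px; d=np.linalg.inv(p['K'])@np.array([c,r,1.])
    if 'R' in p: return -p['R'].T@p['t'], p['R'].T@d
    T=p['T_tool_cam']; Rt=Ro.from_quat(st['tcp_rot']).as_matrix()
    return np.array(st['eef_pos'])+Rt@T[:3,3], Rt@T[:3,:3]@d
def onz(p,px,z,st=None):
    o,d=ray(p,px,st); return o+d*(z-o[2])/d[2]
def proj(p,X,st=None):
    X=np.array(X,float)
    if 'R' in p: c=p['R']@X+p['t']
    else:
        T=p['T_tool_cam']; Rt=Ro.from_quat(st['tcp_rot']).as_matrix()
        c=T[:3,:3].T@(Rt.T@(X-np.array(st['eef_pos']))-T[:3,3])
    u=p['K']@c; return u[:2]/u[2]
E
python3 - <<'E'
from h import *
s=get_state(); print(s)
for n in('top','scene'):
    p=read_camera(n); save(p,n+'0'); print(n,p['K'].round(1).tolist(),p['R'].round(3).tolist(),p['t'].round(3).tolist())
    for q in ['extractor','port','holder','cup1','tray','scraper','chip1','multimeter','pliers','circuit_board']:
        print(q,[(np.round(d['point']).tolist(),round(d['conf'],2)) for d in recognise(p,q)])
E
```

```text
pics
{'time': 0.0, 'qpos': array([-1.28199986e+00,  2.87204546e-01,  1.57813437e+00,  2.56936939e-05,
        1.27855477e+00, -1.49987498e-01]), 'dq': array([-0.00154937,  0.00019052, -0.00223818, -0.00044562, -0.00188739,
        0.00013848]), 'joint_efforts': array([-2.10605838e-03, -4.05982983e+01, -2.92625624e+01, -2.46744294e-04,
        5.77288694e-03,  9.48431307e-07]), 'eef_pos': array([ 0.28662576, -0.61042998,  0.2299443 ]), 'tcp_rot': array([ 9.76030119e-01,  2.17632450e-01, -6.75187644e-05, -1.14860122e-03]), 'contact_force': array([0.61208639, 0.01149059, 0.00448332]), 'wrist_torque': array([-0.02171587,  0.01589356, -0.07089464]), 'finger_force': 0.0, 'opening': 1.0017334698359115}
top [[479.4, 0.0, 317.1], [0.0, 479.4, 200.1], [0.0, 0.0, 1.0]] [[-0.014, -1.0, -0.0], [-0.998, 0.014, -0.059], [0.059, -0.001, -0.998]] [-0.026, 0.521, 1.175]
extractor [([152.0, 322.0], 0.76)]
port [([150.0, 323.0], 0.85), ([230.0, 338.0], 0.55)]
holder [([200.0, 162.0], 0.74), ([217.0, 338.0], 0.56)]
cup1 [([272.0, 269.0], 0.98), ([222.0, 421.0], 0.92), ([230.0, 234.0], 0.82), ([177.0, 474
[... 221 characters left out ...]
7)]
circuit_board [([281.0, 180.0], 0.77), ([199.0, 163.0], 0.65)]
scene [[477.5, 0.0, 323.3], [0.0, 477.5, 197.4], [0.0, 0.0, 1.0]] [[0.105, 0.994, -0.021], [0.697, -0.089, -0.711], [-0.709, 0.06, -0.703]] [-0.032, -0.327, 1.78]
extractor [([242.0, 324.0], 0.66)]
port [([237.0, 324.0], 0.94)]
holder [([191.0, 303.0], 0.86)]
cup1 [([162.0, 353.0], 0.78), ([201.0, 267.0], 0.65), ([185.0, 353.0], 0.6), ([180.0, 384.0], 0.52), ([196.0, 233.0], 0.51)]
tray [([206.0, 448.0], 0.82)]
scraper [([195.0, 440.0], 0.89), ([237.0, 324.0], 0.64)]
chip1 []
multimeter [([250.0, 462.0], 0.7)]
pliers [([236.0, 188.0], 0.77), ([237.0, 324.0], 0.72), ([198.0, 234.0], 0.29)]
circuit_board [([156.0, 418.0], 0.6)]
```

```bash
python3 - <<'E'
import cv2
a=cv2.imread('pics/top0.png'); cv2.imwrite('pics/t0c.png',cv2.resize(a[100:300,120:520],(800,400),interpolation=cv2.INTER_CUBIC))
b=cv2.imread('pics/scene0.png'); cv2.imwrite('pics/s0c.png',cv2.resize(b[120:290,160:510],(800,390),interpolation=cv2.INTER_CUBIC))
E
```

```text
(no output)
```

View pics/t0c.png

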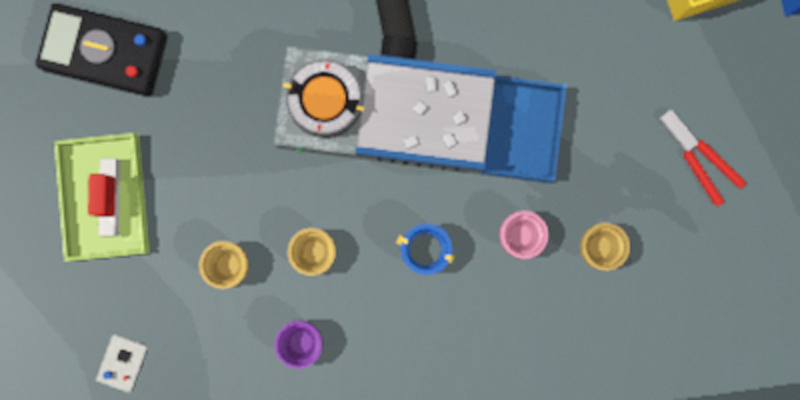

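View pics/s0c.png

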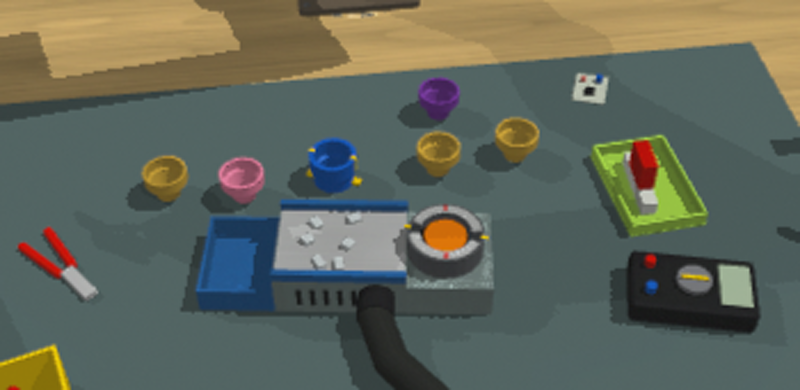

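The top crop (2x, offset column 120, row 100) shows three brass cups at (223,264), (311,251) and (605,246). The look-alikes are pink at (524,234) and purple at (299,344). The blue holder is at (427,249) with lugs at (402,240) and (447,258). There are six chips on the deck, the port is at (323,98), and the scraper stands in the tray at (105,197). The scene crop agrees.

Now segmenting for positions.

```bash
cat >> h.py <<'E'
def blobs(p,lo,hi,amin=15):
    hsv=cv2.cvtColor(p['pixels'],cv2.COLOR_RGB2HSV); m=cv2.inRange(hsv,np.array(lo),np.array(hi))
    n,l,st,c=cv2.connectedComponentsWithStats(m)
    return [(c[i][::-1],st[i][4],l==i) for i in range(1,n) if st[i][4]>=amin]
E
python3 - <<'E'
from h import *
p=read_camera('top')
C=dict(brass=((14,90,90),(26,200,255),.035),orange=((8,201,150),(18,255,255),.072),blue=((104,140,80),(118,255,255),.046),red=((0,150,120),(7,255,255),.06),pink=((160,60,150),(178,160,255),.035),purple=((135,120,60),(155,255,255),.035),green=((30,60,120),(50,255,255),.022),yellow=((22,180,180),(30,255,255),.006))
for k,(lo,hi,z) in C.items():
    for c,a,m in blobs(p,lo,hi,4 if k in('yellow',) else 15): print(k,c.round(1),a,onz(p,c,z).round(4),cv2.minAreaRect(np.argwhere(m)[:,::-1].astype(np.float32))[1:])
m=cv2.inRange(cv2.cvtColor(p['pixels'],cv2.COLOR_RGB2HSV),np.array((0,0,150)),np.array((180,40,255)))
print([p['pixels'][r,c].tolist() for r,c in [(170,340),(145,335),(190,173),(200,333),(165,398)]])
print('base cam',(-p['R'].T@p['t']).round(3))
E
```

```text
brass [ 66.2 469. ] 3967 [ 0.847  -0.4148  0.035 ] ((77.71514892578125, 94.75593566894531), 83.41805267333984)
brass [ 32.1 515.7] 25 [ 0.932 -0.534  0.035] ((3.0, 12.0), 90.0)
brass [ 32.8 444.1] 19 [ 0.9327 -0.3553  0.035 ] ((9.0, 3.0), 0.0)
brass [ 36.7 415.9] 26 [ 0.9237 -0.2848  0.035 ] ((2.0, 11.0), 90.0)
brass [155.5 590.2] 11044 [ 0.6196 -0.7049  0.035 ] ((108.99998474121094, 187.99996948242188), 0.0)
brass [42.8  4.8] 24 [0.9225 0.739  0.035 ] ((11.0, 3.0), 0.0)
brass [ 42.6 418.2] 25 [ 0.9088 -0.2901  0.035 ] ((3.9223227500915527, 10.198039054870605), 78.69007110595703)
brass [54.5 95.2] 607 [0.8896 0.5135 0.035 ] ((25.793560028076172, 37.775081634521484), 86.8201675415039)
brass [ 45.7 613.4] 16 [ 0.8941 -0.7758  0.035 ] ((2.1572773456573486, 8.43299388885498), 78.69007110595703)
brass [ 44.7 626.2] 15 [ 0.896  -0.8077  0.035 ] ((1.765045166015625, 9.021342277526855), 78.69007110595703)
brass [53.4  4. ] 25 [0.8956 0.7405 0.035 ] ((5.093247413635254, 5.820855140686035), 75.96376037597656)
brass [ 53.4 582.6] 74 [ 0.8756 -0.6981  0.035 ] ((2.5470619201660156, 38.07696533203
[... 6151 characters left out ...]
4139  0.006 ] ((5.375871658325195, 0.6324554085731506), 71.56504821777344)
yellow [ 70.5 468.2] 4 [ 0.8458 -0.4219  0.006 ] ((3.1622774600982666, 0.6324554085731506), 71.56504821777344)
yellow [ 85.2 461. ] 20 [ 0.808  -0.4024  0.006 ] ((18.973661422729492, 0.9486832618713379), 71.56504821777344)
yellow [ 81.5 472.8] 10 [ 0.8172 -0.4325  0.006 ] ((9.841852188110352, 0.742781400680542), 68.19859313964844)
yellow [ 91.  480.5] 4 [ 0.7925 -0.4512  0.006 ] ((3.0, 0.0), 180.0)
yellow [ 94.4 491.4] 5 [ 0.7833 -0.4786  0.006 ] ((0.8944271206855774, 3.130495071411133), 63.43495178222656)
[[196, 191, 194], [193, 191, 194], [123, 29, 28], [121, 135, 138], [52, 94, 145]]
base cam [ 0.45  -0.032  1.203]
```

>>> {"op": "arm_command", "data": {"steps": [{"translation": [0.583,-0.258,-0.133],"twist": [0,0,0.54],"fingers": 0.2},{"translation": [0.583,-0.258,-0.133],"twist": [0,0,0.54],"fingers": 0.2},{"translation": [0.583,-0.258,-0.133],"twist": [0,0,0.54],"fingers": 0.2},{"translation": [0.583,-0.258,-0.133],"twist": [0,0,0.54],"fingers": 0.2},{"translation": [0.583,-0.258,-0.133],"twist": [0,0,0.54],"fingers": 0.2}]}}

```text
time: 1.78
eef_pos: [0.4878, -0.3793, 0.2956]
tcp_rot: [0.998, -0.063, 0.0, 0.0]
contact_force: [-0.7, 0.0, -0.9]
opening: 0.598
finger_force: 0.0
```

```bash
cat >> h.py <<'E'
def plan(x,y,z,yaw=None,cur=None):
    """shift/turn numbers from the present pose to a tool-down world pose (yaw deg of tool x)"""
    s=get_state() if cur is None else cur
    Rt=Ro.from_quat(s['tcp_rot']); t=Rt.inv().apply(np.array([x,y,z])-s['eef_pos'])/.75
    if yaw is None: r=np.zeros(3)
    else:
        tx=np.array([np.cos(np.radians(yaw)),np.sin(np.radians(yaw)),0]); ty=np.array([tx[1],-tx[0],0])
        r=(Rt.inv()*Ro.from_matrix(np.c_[tx,ty,[0,0,-1]])).as_rotvec(degrees=True)/60
    print('T',t.round(4).tolist(),'R',r.round(4).tolist()); return t,r
def pose():
    s=get_state(); Rt=Ro.from_quat(s['tcp_rot']).as_matrix()
    print('t',round(s['time'],2),'pos',s['eef_pos'].round(4),'yaw',round(np.degrees(np.arctan2(Rt[1,0],Rt[0,0])),2),'tilt',Rt[:2,2].round(4),'F',s['contact_force'].round(1),'op',round(s['opening'],3),'q',s['qpos'].round(2))
    return s
E
python3 - <<'E'
from h import *
pose(); plan(.60,-.05,.36,-7); p=read_camera('wrist'); print(p['T_tool_cam'].round(4).tolist(),p['K'].round(1).tolist())
E
```

```text
t 1.77 pos [ 0.4878 -0.3793  0.2956] yaw -7.27 tilt [ 0.0005 -0.0004] F [-0.7  0.  -0.9] op 0.598 q [-0.82  0.12  1.65  0.    1.37  0.87]
T [0.0928, -0.4545, -0.086] R [0.0003, -0.0005, -0.0045]
[[-0.0004, -0.957, -0.2901, 0.0749], [1.0, -0.0006, 0.0005, -0.0015], [-0.0006, -0.2901, 0.957, -0.1421], [0.0, 0.0, 0.0, 1.0]] [[305.4, 0.0, 323.5], [0.0, 305.4, 195.6], [0.0, 0.0, 1.0]]
```

>>> {"op": "arm_command", "data": {"steps": [{"translation": [0.093,-0.4545,-0.05],"twist": [0,0,0],"fingers": 0.2},{"translation": [0.093,-0.4545,-0.05],"twist": [0,0,0],"fingers": 0.2},{"translation": [0.093,-0.4545,-0.05],"twist": [0,0,0],"fingers": 0.2},{"translation": [0.093,-0.4545,-0.05],"twist": [0,0,0],"fingers": 0.2},{"translation": [0.093,-0.4545,-0.05],"twist": [0,0,0],"fingers": 0.2}]}}

```text
time: 2.45
eef_pos: [0.5874, -0.0851, 0.3289]
tcp_rot: [0.998, -0.063, 0.0, 0.0]
contact_force: [0.8, -0.7, -0.1]
opening: 0.603
finger_force: 0.0
```

>>> {"op": "arm_command", "data": {"steps": [{"translation": [0,-0.05,0],"twist": [0,0,0],"fingers": 0.2},{"translation": [0,-0.05,0],"twist": [0,0,0],"fingers": 0.2}]}}

```text
time: 2.7
eef_pos: [0.5919, -0.0473, 0.3286]
tcp_rot: [0.998, -0.061, 0.0, -0.0]
contact_force: [0.3, -0.2, 0.1]
opening: 0.602
finger_force: 0.0
```

```bash
python3 - <<'E'
from h import *
s=pose(); p=read_camera('wrist'); save(p,'w1')
for q in ['scraper','holder','cup1','port','chip1']: print(q,[(np.round(d['point']).tolist(),round(d['conf'],2)) for d in recognise(p,q)])
E
```

```text
t 2.7 pos [ 0.5919 -0.0473  0.3286] yaw -7.01 tilt [0.0003 0.0002] F [ 0.3 -0.2  0.1] op 0.602 q [-0.25  0.05  1.67  0.    1.42  1.44]
scraper [([238.0, 258.0], 0.74), ([226.0, 92.0], 0.57), ([222.0, 491.0], 0.32)]
holder [([240.0, 349.0], 0.95), ([119.0, 314.0], 0.58)]
cup1 [([312.0, 269.0], 0.89), ([238.0, 259.0], 0.88), ([260.0, 196.0], 0.83), ([222.0, 490.0], 0.71), ([221.0, 425.0], 0.66), ([227.0, 93.0], 0.4)]
port [([123.0, 314.0], 0.8)]
chip1 [([161.0, 329.0], 0.62), ([130.0, 332.0], 0.62), ([130.0, 371.0], 0.52), ([122.0, 318.0], 0.33)]
```

View pics/w1.png

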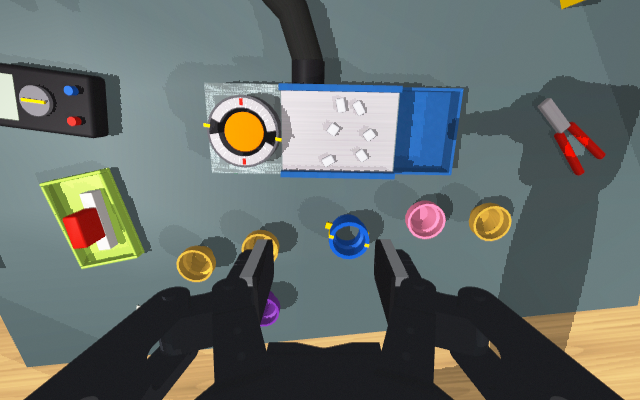

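The wrist picture shows the port at (244,131) with red ticks at (240,101) and (243,161). Six chips lie on the deck and the pan is at (430,130). The scraper is in the tray at (90,222), the holder at (349,238), brass cups at (196,263), (261,248) and (490,221), pink at (425,219) and purple at (268,309). I'll fit the extractor pose and scraper now.

```bash
cat > fit.py <<'E'
from h import *
from scipy.optimize import least_squares
s=pose(); p=read_camera('wrist'); 
def near(lo,hi,box,amin=3):
    return [(c,a,m) for c,a,m in blobs(p,lo,hi,amin) if box[0]<c[0]<box[1] and box[2]<c[1]<box[3]]
out=[]
for k,lo,hi,z in [('red',(0,120,100),(8,255,255),.078),('yel',(22,150,120),(32,255,255),.078),('ora',(10,200,150),(21,255,255),.075)]:
    for c,a,m in near(lo,hi,(85,180,195,295)): print(k,c.round(1),a,onz(p,c,z,s)[:2].round(4))
# white deck polygon
hsv=cv2.cvtColor(p['pixels'],cv2.COLOR_RGB2HSV)
m=cv2.inRange(hsv,np.array((0,0,120)),np.array((180,40,255))); m[:, :285]=0; m[:,405:]=0; m[:80]=0;m[185:]=0
m=cv2.morphologyEx(m,cv2.MORPH_OPEN,np.ones((3,3)))
r=cv2.minAreaRect(np.argwhere(m)[:,::-1].astype(np.float32)); b=cv2.boxPoints(r); print('deck',r)
for q in b: print(q.round(1),onz(p,q[::-1],.055,s)[:2].round(4))
# right deck edge line: last white col per row
e=[(i,np.nonzero(m[i])[0].max()) for i in range(100,165)]; W=np.array([onz(p,q,.055,s)[:2] for q in e]); f=np.polyfit(W[:,0],W[:,1],1); print('end edge y=',f, 'ang',np.degrees(np.arctan(f[0])))
# scraper, tray
for c,a,mm in near((0,120,90),(8,255,255),(190,270,50,140),40):
    print('red',c.round(1),a,cv2.minAreaRect(np.argwhere(mm)[:,::-1].astype(np.float32)))
m2=cv2.inRange(hsv,np.array((0,0,130)),np.array((180,50,255))); m2[:180]=0;m2[255:]=0;m2[:,:70]=0;m2[:,130:]=0
n,l,st,c=cv2.connectedComponentsWithStats(m2); i=1+np.argmax(st[1:,4]); bl=cv2.boxPoints(cv2.minAreaRect(np.argwhere(l==i)[:,::-1].astype(np.float32)))
for q in bl: print('blade',q.round(1),onz(p,q[::-1],.025,s)[:2].round(4))
cv2.imwrite('pics/scr.png',cv2.resize(p['pixels'][155:285,25:160,::-1],None,fx=4,fy=4,interpolation=cv2.INTER_CUBIC))
E
python3 fit.py
```

```text
t 3.0 pos [ 0.5916 -0.051   0.3283] yaw -7.37 tilt [-0.0003 -0.0001] F [-0.   0.3  0.4] op 0.603 q [-0.26  0.05  1.67 -0.    1.42  1.44]
red [102. 237.] 21 [0.6809 0.0458]
red [161.5 241. ] 18 [0.6077 0.0562]
yel [125.6 203. ] 23 [0.6586 0.0941]
yel [139.2 274.7] 24 [0.6303 0.0078]
ora [131.6 240.3] 1235 [0.6451 0.0501]
deck ((340.0, 130.5), (79.0, 110.0), 90.0)
[285.  91.] [ 0.6871 -0.0121]
[395.  91.] [ 0.6689 -0.1526]
[395. 170.] [ 0.5652 -0.1462]
[285. 170.] [0.5848 0.005 ]
end edge y= [-0.14426536 -0.05659581] ang -8.209157981764381
red [229.   81.7] 1181 ((82.37931060791016, 229.44827270507812), (35.65350341796875, 35.28211212158203), 68.19859313964844)
blade [ 76.7 195.4] [0.5808 0.3306]
blade [ 96.5 188.6] [0.5874 0.2971]
blade [116.7 246.6] [0.49   0.2981]
blade [ 96.9 253.5] [0.4823 0.3336]
```

View pics/scr.png

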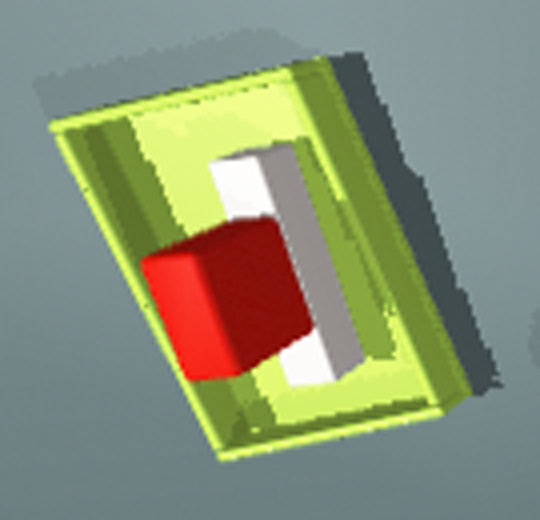

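```bash
python3 - <<'E'
from h import *
s=pose(); p=read_camera('wrist')
for z,P in [(.025,[(210,160),(258,157),(335,380),(290,385)]),(.067,[(142,260),(193,252),(240,377),(190,381)]),(.022,[(50,124),(325,58),(470,395),(220,460)])]:
    W=np.array([onz(p,(155+v/4,25+u/4),z,s)[:2] for u,v in P]); print(W.round(4).tolist(),'c',W.mean(0).round(4))
    d=(W[0]+W[1]-W[2]-W[3])/2; print('long',np.linalg.norm(d).round(4),'ang',np.degrees(np.arctan2(d[1],d[0])).round(2),'short',np.linalg.norm(W[0]-W[1]).round(4))
E
```

```text
t 3.05 pos [ 0.5916 -0.0509  0.3283] yaw -7.37 tilt [-0.0002 -0.0001] F [0.4 0.2 0.8] op 0.599 q [-0.26  0.05  1.67 -0.    1.42  1.44]
[[0.5813, 0.3293], [0.5801, 0.3107], [0.4859, 0.3127], [0.4861, 0.3314]] c [0.5334 0.321 ]
long 0.0947 ang -1.25 short 0.0186
[[0.5569, 0.3298], [0.5575, 0.3108], [0.5085, 0.3116], [0.5093, 0.3302]] c [0.5331 0.3206]
long 0.0483 ang -0.71 short 0.019
[[0.6023, 0.3869], [0.6135, 0.2749], [0.4711, 0.263], [0.4555, 0.3745]] c [0.5356 0.3248]
long 0.1451 ang 4.82 short 0.1126
```

```bash
python3 - <<'E'
from h import *
plan(.533,.321,.15,-1)
E
```

```text
T [-0.1409, -0.4816, 0.2377] R [0.0001, 0.0002, -0.1059]
```

>>> {"op": "arm_command", "data": {"steps": [{"translation": [-0.141,-0.4816,0.0],"twist": [0,0,-0.106],"fingers": 0.2},{"translation": [-0.141,-0.4816,0.0],"twist": [0,0,-0.106],"fingers": 0.2},{"translation": [-0.141,-0.4816,0.0],"twist": [0,0,-0.106],"fingers": 0.2},{"translation": [-0.141,-0.4816,0.23],"twist": [0,0,-0.106],"fingers": 0.2},{"translation": [-0.141,-0.4816,0.23],"twist": [0,0,-0.106],"fingers": 0.2}]}}

```text
time: 3.72
eef_pos: [0.5479, 0.2278, 0.2442]
tcp_rot: [1.0, -0.008, 0.001, -0.0]
contact_force: [0.5, -0.5, 0.0]
opening: 0.603
finger_force: 0.0
```

>>> {"op": "arm_command", "data": {"steps": [{"translation": [0,0,0],"twist": [0,0,0],"fingers": 0.2},{"translation": [0,0,0],"twist": [0,0,0],"fingers": 0.2}]}}

```text
time: 3.98
eef_pos: [0.5483, 0.2262, 0.2447]
tcp_rot: [1.0, -0.008, 0.0, 0.0]
contact_force: [0.3, -1.1, 0.7]
opening: 0.601
finger_force: 0.0
```

```bash
python3 - <<'E'
from h import *
s=pose(); plan(.533,.321,.037,-1); p=read_camera('wrist'); save(p,'w2')
for c,a,m in blobs(p,(0,120,60),(8,255,255),60): print(c.round(0),a,onz(p,c,.067,s).round(3))
E
```

```text
t 3.98 pos [0.5483 0.2262 0.2447] yaw -0.91 tilt [ 0.001  -0.0003] F [ 0.3 -1.1  0.7] op 0.601 q [ 0.22  0.1   1.77 -0.    1.27  1.81]
T [-0.0226, -0.1262, 0.2769] R [0.0003, -0.0009, 0.0015]
[ 41. 262.] 157 [0.681 0.284 0.067]
[187. 240.] 1241 [0.538 0.318 0.067]
```

View pics/w2.png

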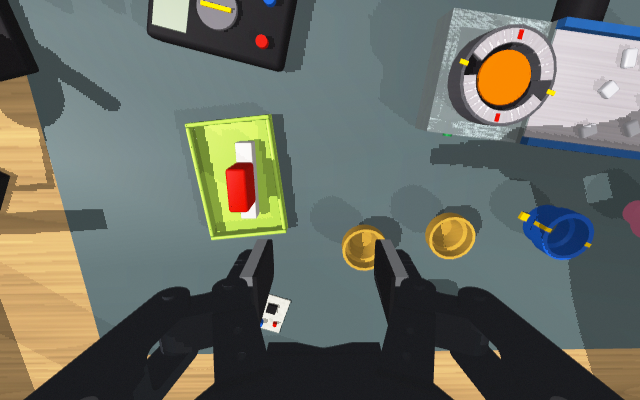

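The picture shows the scraper upright in the tray at (240,187), matching the estimate (0.533, 0.321).

>>> {"op": "arm_command", "data": {"steps": [{"translation": [-0.022,-0.126,0.05],"twist": [0,0,0],"fingers": 0.2},{"translation": [-0.022,-0.126,0.12],"twist": [0,0,0],"fingers": 0.2},{"translation": [-0.022,-0.126,0.2],"twist": [0,0,0],"fingers": 0.2},{"translation": [-0.022,-0.126,0.277],"twist": [0,0,0],"fingers": 0.2},{"translation": [-0.022,-0.126,0.277],"twist": [0,0,0],"fingers": 0.2}]}}

```text
time: 4.65
eef_pos: [0.5303, 0.319, 0.0322]
tcp_rot: [1.0, -0.009, -0.004, 0.002]
contact_force: [0.2, 0.5, 0.2]
opening: 0.592
finger_force: 0.0
```

>>> {"op": "arm_command", "data": {"steps": [{"translation": [0,0,0],"twist": [0,0,0],"fingers": -1},{"translation": [0,0,0],"twist": [0,0,0],"fingers": -1},{"translation": [0,0,0],"twist": [0,0,0],"fingers": -1},{"translation": [0,0,0],"twist": [0,0,0],"fingers": -1},{"translation": [0,0,0],"twist": [0,0,0],"fingers": -1}], "grip_force": 50}}

```text
time: 5.28
eef_pos: [0.536, 0.3222, 0.0409]
tcp_rot: [1.0, -0.008, 0.004, -0.001]
contact_force: [0.4, -1.0, 6.2]
opening: 0.247
finger_force: 50.6
```

```bash
python3 - <<'E'
from h import *
s=pose(); print(s['finger_force'])
E
```

```text
t 5.28 pos [0.536  0.3222 0.0409] yaw -0.91 tilt [0.0078 0.0023] F [ 0.4 -1.   6.2] op 0.247 q [ 0.38  0.39  1.82 -0.    0.92  1.97]
50.58336317539215
```

>>> {"op": "arm_command", "data": {"steps": [{"translation": [0,0,-0.06],"twist": [0,0,0],"fingers": -1},{"translation": [0,0,-0.13],"twist": [0,0,0],"fingers": -1},{"translation": [0,0,-0.18],"twist": [0,0,0],"fingers": -1},{"translation": [0,0,-0.18],"twist": [0,0,0],"fingers": -1},{"translation": [0,0,-0.18],"twist": [0,0,0],"fingers": -1}]}}

```text
time: 5.9
eef_pos: [0.5319, 0.3211, 0.1706]
tcp_rot: [1.0, -0.008, -0.001, 0.0]
contact_force: [-0.0, -0.3, -2.2]
opening: 0.25
finger_force: 49.6
```

```bash
python3 - <<'E'
from h import *
s=pose(); p=read_camera('wrist'); save(p,'w3'); plan(.642,.0215+.0,.16,-8.2)
E
```

```text
t 5.9 pos [0.5319 0.3211 0.1706] yaw -0.89 tilt [-0.0012 -0.0004] F [-0.  -0.3 -2.2] op 0.25 q [0.38 0.23 1.77 0.   1.15 1.97]
T [0.1537, 0.3968, 0.0125] R [0.0014, 0.0029, 0.1217]
```

View pics/w3.png

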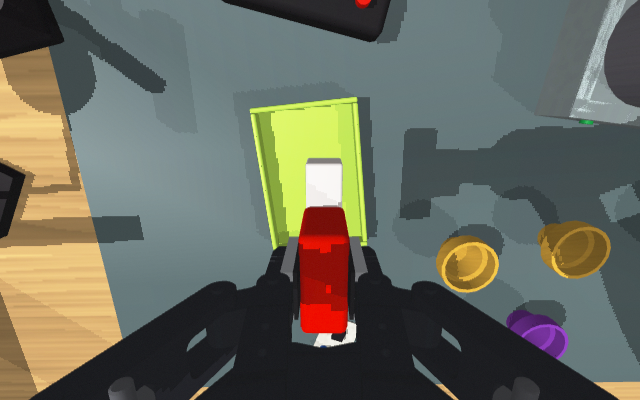

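```bash
python3 - <<'E'
from h import *
s=pose(); p=read_camera('wrist'); T=p['T_tool_cam']
def pt(X):
    c=T[:3,:3].T@(np.array(X)-T[:3,3]); u=p['K']@c; return (u[:2]/u[2]).round(1)
for z in(.011,.014): 
    for x in (.044,.048,.052): print(z,x,pt([x,-.01,z]),pt([x,.01,z]))
for x in (.021,.025,.029): print('h',x,pt([x,-.011,-.028]),pt([x,.011,-.028]),pt([-x,.0,-.028]))
b=cv2.cvtColor(p['pixels'],cv2.COLOR_RGB2GRAY)[150:172,324].tolist(); print(b)
print(p['pixels'][200:216,324].tolist()); print(p['pixels'][325:340,322].tolist())
plan(.6348,-.0163,.17,-8.2)
E
```

```text
t 5.95 pos [0.5314 0.3209 0.1694] yaw -0.9 tilt [-0.0032 -0.0012] F [ 0.2 -0.1 -1.8] op 0.252 q [0.38 0.23 1.77 0.   1.15 1.97]
0.011 0.044 [306.5 166.8] [345.7 166.8]
0.011 0.048 [306.4 159. ] [345.9 159. ]
0.011 0.052 [306.2 151.1] [346.1 151.1]
0.014 0.044 [306.8 165.7] [345.3 165.6]
0.014 0.048 [306.7 158. ] [345.5 158. ]
0.014 0.052 [306.5 150.2] [345.7 150.2]
h 0.021 [299.9 241.2] [353.7 241.2] [326.6 326.7]
h 0.025 [299.7 232.2] [354.  232.2] [326.6 334. ]
h 0.029 [299.5 223. ] [354.3 223. ] [326.5 341.3]
[220, 220, 219, 219, 219, 219, 220, 206, 140, 126, 126, 125, 126, 163, 220, 238, 247, 248, 248, 248, 248, 247]
[[241, 238, 235], [241, 237, 235], [241, 237, 234], [241, 237, 235], [241, 237, 235], [172, 166, 164], [145, 121, 118], [123, 45, 43], [119, 13, 5], [118, 14, 7], [120, 16, 14], [119, 14, 9], [119, 13, 8], [119, 15, 8], [119, 17, 10], [120, 15, 10]]
[[239, 14, 0], [239, 15, 0], [240, 18, 0], [240, 12, 0], [240, 13, 0], [240, 12, 0], [235, 13, 0], [227, 18, 5], [234, 185, 172], [238, 233, 224], [239, 239, 230], [240, 239, 230], [238, 238, 229], [239, 238, 229], [238, 238, 229]]
T [0.1451, 0.4473, -0.0013] R [0.0018, 0.0036, 0.1217]
```

The picture shows the scraper held squarely: blade top end at rows 158-163, handle at (325,270). Carrying it to the deck.

>>> {"op": "arm_command", "data": {"steps": [{"translation": [0.1465,0.4473,0],"twist": [0,0,0.122],"fingers": -1},{"translation": [0.1465,0.4473,0],"twist": [0,0,0.122],"fingers": -1},{"translation": [0.1465,0.4473,0],"twist": [0,0,0.122],"fingers": -1},{"translation": [0.1465,0.4473,0],"twist": [0,0,0.122],"fingers": -1},{"translation": [0.1465,0.4473,0],"twist": [0,0,0.122],"fingers": -1}]}}

```text
time: 6.62
eef_pos: [0.6245, 0.0211, 0.1691]
tcp_rot: [0.997, -0.072, -0.002, -0.0]
contact_force: [0.8, 0.5, -1.9]
opening: 0.248
finger_force: 49.6
```

>>> {"op": "arm_command", "data": {"steps": [{"translation": [0,0,0],"twist": [0,0,0],"fingers": -1},{"translation": [0,0,0],"twist": [0,0,0],"fingers": -1}]}}

```text
time: 6.88
eef_pos: [0.6243, 0.023, 0.1694]
tcp_rot: [0.997, -0.072, -0.002, -0.0]
contact_force: [-0.2, 0.3, -2.0]
opening: 0.248
finger_force: 49.7
```

```bash
python3 - <<'E'
from h import *
s=pose(); plan(.6358,-.0165,.105,-8.2)
E
```

```text
t 6.88 pos [0.6243 0.023  0.1694] yaw -8.27 tilt [-0.0036  0.001 ] F [-0.2  0.3 -2. ] op 0.248 q [-0.13  0.23  1.76  0.    1.15  1.59]
T [0.0231, 0.0499, 0.0857] R [-0.0004, 0.0035, -0.0012]
```

>>> {"op": "arm_command", "data": {"steps": [{"translation": [0.023,0.05,0],"twist": [0,0.0035,0],"fingers": -1},{"translation": [0.023,0.05,0.04],"twist": [0,0.0035,0],"fingers": -1},{"translation": [0.023,0.05,0.086],"twist": [0,0.0035,0],"fingers": -1},{"translation": [0.023,0.05,0.086],"twist": [0,0.0035,0],"fingers": -1},{"translation": [0.023,0.05,0.086],"twist": [0,0.0035,0],"fingers": -1}]}}

```text
time: 7.5
eef_pos: [0.6369, -0.0154, 0.1076]
tcp_rot: [0.997, -0.071, 0.002, 0.0]
contact_force: [0.1, -0.1, -0.6]
opening: 0.249
finger_force: 49.7
```

```bash
python3 - <<'E'
from h import *
s=pose(); p=read_camera('wrist'); save(p,'w4'); cv2.imwrite('pics/w4c.png',cv2.resize(p['pixels'][60:400,200:560,::-1],None,fx=1.7,fy=1.7))
plan(.6358,-.0165,.105,-8.2)
E
```

```text
t 7.5 pos [ 0.6369 -0.0154  0.1076] yaw -8.12 tilt [ 0.0031 -0.0003] F [ 0.1 -0.1 -0.6] op 0.249 q [-0.18  0.33  1.77  0.    1.05  1.53]
T [-0.0021, 0.0013, 0.0045] R [-0.0, -0.0045, 0.0011]
```

View pics/w4c.png

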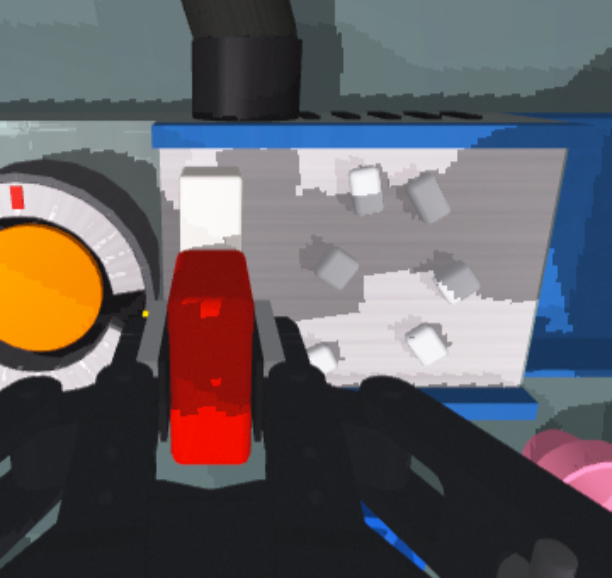

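The crop shows the blade between the rails with its top end at (211,175), the far rail at rows 124-148, and all chips to its right at columns 320 and up. Checking lateral clearance.

```bash
python3 - <<'E'
from h import *
s=pose(); p=read_camera('wrist'); a=np.radians(-8.2); ex=np.array([np.cos(a),np.sin(a),0]); ey=np.array([-np.sin(a),np.cos(a),0]); O=np.array([.6445,.051,0])-.1*ey
for x,z in [(.052,.055),(.052,.067),(.06,.067)]: print('rail',x,z,proj(p,O+.02*ey+x*ex+[0,0,z],s).round(1))
col=int(200+211/1.7); print(col,[(i,p['pixels'][i,col].tolist()) for i in range(128,172)])
for h in(.034,.038):
    zb=s['eef_pos'][2]-h
    for r,z in((158.5,zb),(164,zb+.02)):
        X=onz(p,(r,col),z,s); print(h,r,'extr xy',((X-O)@ex).round(4),((X-O)@ey).round(4))
tc=s['eef_pos']-O; print('tcp',tc@ex,tc@ey)
E
```

```text
t 7.55 pos [ 0.6375 -0.0157  0.1084] yaw -8.14 tilt [ 0.0047 -0.0006] F [ 0.  -0.  -1.4] op 0.249 q [-0.18  0.33  1.76  0.    1.05  1.53]
rail 0.052 0.055 [346.1 145.2]
rail 0.052 0.067 [347.5 147.7]
rail 0.06 0.067 [347.9 134.2]
324 [(128, [24, 25, 24]), (129, [20, 19, 19]), (130, [21, 20, 22]), (131, [31, 32, 31]), (132, [68, 74, 74]), (133, [34, 58, 89]), (134, [29, 69, 117]), (135, [43, 111, 192]), (136, [46, 117, 201]), (137, [45, 116, 200]), (138, [46, 116, 201]), (139, [45, 117, 201]), (140, [47, 118, 202]), (141, [46, 117, 201]), (142, [45, 117, 201]), (143, [46, 117, 201]), (144, [44, 116, 200]), (145, [46, 118, 201]), (146, [46, 116, 201]), (147, [46, 117, 201]), (148, [184, 196, 224]), (149, [232, 227, 233]), (150, [234, 228, 232]), (151, [234, 226, 231]), (152, [234, 227, 231]), (153, [235, 229, 233]), (154, [235, 229, 233]), (155, [234, 229, 233]), (156, [235, 229, 233]), (157, [220, 214, 218]), (158, [147, 141, 142]), (159, [132, 128, 126]), (160, [133, 129, 126]), (161, [133, 129, 126]), (162, [133, 129, 128]), (163, [170, 164, 161]), (164, [229, 224, 222]), (165, [244, 241, 238]), (166, [251, 250, 248]), (167, [252, 250, 249]), (168, [251, 250, 248]), (169, [252, 250, 248]), (170, [251, 250, 248]), (171, [252, 250, 248])]
0.034 158.5 extr xy 0.0467 0.0341
0.034 164 extr xy 0.0473 0.0342
0.038 158.5 extr xy 0.046 0.0341
0.038 164 extr xy 0.0465 0.0342
tcp 0.0025444911210398364 0.03293544328013833
```

>>> {"op": "arm_command", "data": {"steps": [{"translation": [0.001,0,0.01],"twist": [0,0,0],"fingers": -1},{"translation": [0.001,0,0.0187],"twist": [0,0,0],"fingers": -1},{"translation": [0.001,0,0.0187],"twist": [0,0,0],"fingers": -1},{"translation": [0.001,0,0.0187],"twist": [0,0,0],"fingers": -1}]}}

```text
time: 8.1
eef_pos: [0.6377, -0.0168, 0.0927]
tcp_rot: [0.997, -0.072, 0.002, 0.0]
contact_force: [-0.4, -0.5, -2.1]
opening: 0.246
finger_force: 49.8
```

>>> {"op": "arm_command", "data": {"steps": [{"translation": [0,0,0.0025],"twist": [0,0,0],"fingers": -1},{"translation": [0,0,0.0025],"twist": [0,0,0],"fingers": -1}]}}

```text
time: 8.35
eef_pos: [0.6379, -0.0169, 0.0911]
tcp_rot: [0.997, -0.072, 0.002, 0.0]
contact_force: [0.1, -0.3, -1.8]
opening: 0.246
finger_force: 50.0
```

>>> {"op": "arm_command", "data": {"steps": [{"translation": [0,0,0.0015],"twist": [0,0,0],"fingers": -1},{"translation": [0,0,0.0015],"twist": [0,0,0],"fingers": -1}]}}

```text
time: 8.6
eef_pos: [0.638, -0.0168, 0.091]
tcp_rot: [0.997, -0.072, 0.002, 0.0]
contact_force: [-2.6, 0.5, 5.1]
opening: 0.246
finger_force: 50.5
```

>>> {"op": "arm_command", "data": {"steps": [{"translation": [0,0.02,-0.0006],"twist": [0,0,0],"fingers": -1},{"translation": [0,0.045,-0.0006],"twist": [0,0,0],"fingers": -1},{"translation": [0,0.07,-0.0006],"twist": [0,0,0],"fingers": -1},{"translation": [0,0.095,-0.0006],"twist": [0,0,0],"fingers": -1},{"translation": [0,0.12,-0.0006],"twist": [0,0,0],"fingers": -1}]}}

```text
time: 9.22
eef_pos: [0.6251, -0.1073, 0.0909]
tcp_rot: [0.997, -0.072, 0.002, -0.0]
contact_force: [1.3, 4.0, 5.5]
opening: 0.251
finger_force: 50.7
```

```bash
python3 - <<'E'
from h import *
s=pose(); p=read_camera('wrist'); save(p,'w5')
a=np.radians(-8.2); ex=np.array([np.cos(a),np.sin(a),0]); ey=np.array([-np.sin(a),np.cos(a),0]); O=np.array([.6445,.051,0])-.1*ey
tc=s['eef_pos']-O; print('tcp',tc@ex,tc@ey)
E
```

```text
t 9.22 pos [ 0.6251 -0.1073  0.0909] yaw -8.27 tilt [ 0.0049 -0.0002] F [1.3 4.  5.5] op 0.251 q [-0.33  0.34  1.78  0.    1.01  1.38]
tcp 0.0034192663837673085 -0.059477460430171054
```

View pics/w5.png

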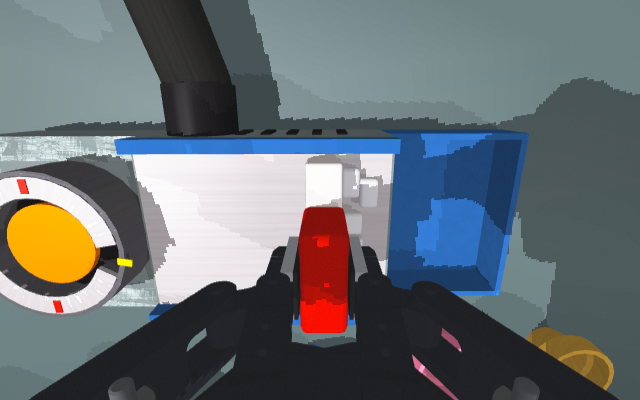

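The picture shows chips piled ahead of the blade at (350-375,185), with nothing behind it.

>>> {"op": "arm_command", "data": {"steps": [{"translation": [0,0.008,0],"twist": [0,0,0],"fingers": -1},{"translation": [0,0.016,0],"twist": [0,0,0],"fingers": -1},{"translation": [0,0.024,0],"twist": [0,0,0],"fingers": -1},{"translation": [0,0.032,0],"twist": [0,0,0],"fingers": -1},{"translation": [0,0.04,0],"twist": [0,0,0],"fingers": -1}]}}

```text
time: 9.9
eef_pos: [0.6209, -0.1363, 0.0909]
tcp_rot: [0.997, -0.072, 0.002, -0.0]
contact_force: [0.4, 3.1, 5.8]
opening: 0.249
finger_force: 50.8
```

>>> {"op": "arm_command", "data": {"steps": [{"translation": [0,0.008,0],"twist": [0,0,0],"fingers": -1},{"translation": [0,0.016,0],"twist": [0,0,0],"fingers": -1},{"translation": [0,0.024,0],"twist": [0,0,0],"fingers": -1},{"translation": [0,0.03,0],"twist": [0,0,0],"fingers": -1},{"translation": [0,0.03,0],"twist": [0,0,0],"fingers": -1}]}}

```text
time: 10.52
eef_pos: [0.616, -0.1589, 0.0888]
tcp_rot: [0.997, -0.072, 0.0, 0.0]
contact_force: [-0.8, 0.1, -1.5]
opening: 0.252
finger_force: 49.8
```

>>> {"op": "arm_command", "data": {"steps": [{"translation": [0,0,-0.05],"twist": [0,0,0],"fingers": -1},{"translation": [0,0,-0.12],"twist": [0,0,0],"fingers": -1},{"translation": [0,-0.05,-0.2],"twist": [0,0,0],"fingers": -1},{"translation": [0,-0.1,-0.2],"twist": [0,0,0],"fingers": -1},{"translation": [0,-0.15,-0.2],"twist": [0,0,0],"fingers": -1}]}}

```text
time: 11.15
eef_pos: [0.6327, -0.0461, 0.2404]
tcp_rot: [0.997, -0.072, 0.002, 0.001]
contact_force: [-0.9, -0.2, -1.1]
opening: 0.249
finger_force: 49.9
```

```bash
python3 - <<'E'
from h import *
s=pose(); p=read_camera('wrist'); save(p,'w6'); plan(.535,.324,.2,1)
E
```

```text
t 11.15 pos [ 0.6327 -0.0461  0.2404] yaw -8.24 tilt [ 0.0035 -0.0019] F [-0.9 -0.2 -1.1] op 0.249 q [-0.23  0.19  1.68 -0.    1.27  1.48]
T [-0.1971, -0.464, 0.0534] R [-0.0025, -0.0017, -0.151]
```

View pics/w6.png

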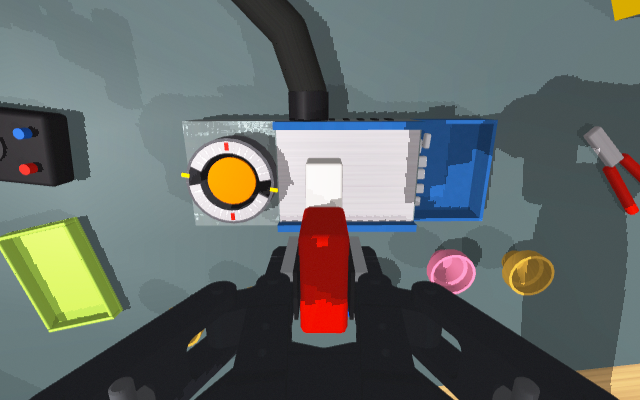

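The picture shows the deck clear left of column 415 and chips just past its edge at (417-427,140-200). I'll verify they are in the pan from the fixed cameras while hovering over the tray.

>>> {"op": "arm_command", "data": {"steps": [{"translation": [-0.1971,-0.464,0.03],"twist": [0,0,-0.151],"fingers": -1},{"translation": [-0.1971,-0.464,0.03],"twist": [0,0,-0.151],"fingers": -1},{"translation": [-0.1971,-0.464,0.03],"twist": [0,0,-0.151],"fingers": -1},{"translation": [-0.1971,-0.464,0.03],"twist": [0,0,-0.151],"fingers": -1},{"translation": [-0.1971,-0.464,0.03],"twist": [0,0,-0.151],"fingers": -1}]}}

```text
time: 11.82
eef_pos: [0.5519, 0.2559, 0.2192]
tcp_rot: [1.0, 0.007, 0.0, 0.001]
contact_force: [0.8, -0.1, -0.9]
opening: 0.246
finger_force: 49.8
```

```bash
python3 - <<'E'
from h import *
s=pose(); plan(.534,.3225,.12,0)
a=read_camera('top');b=read_camera('scene')
u=cv2.resize(a['pixels'][115:195,250:410,::-1],(640,320),interpolation=cv2.INTER_CUBIC); v=cv2.resize(b['pixels'][195:265,240:385,::-1],(600,280),interpolation=cv2.INTER_CUBIC)
c=np.zeros((600,640,3),np.uint8); c[:320]=u; c[320:,:600]=v; cv2.imwrite('pics/chk.png',c)
E
```

```text
t 11.82 pos [0.5519 0.2559 0.2192] yaw 0.83 tilt [ 0.001  -0.0027] F [ 0.8 -0.1 -0.9] op 0.246 q [ 0.27  0.15  1.76 -0.    1.23  1.83]
T [-0.0227, -0.0895, 0.132] R [0.0026, -0.0009, 0.0139]
```

View pics/chk.png

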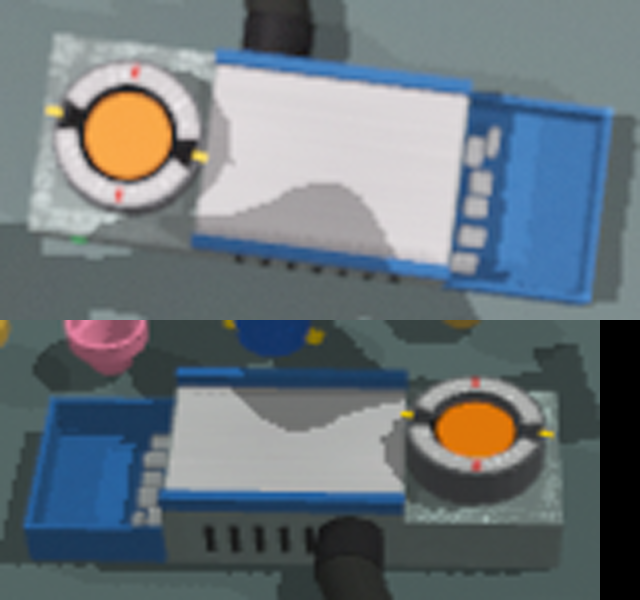

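All six chips lie on the pan floor: top crop (465-495,135-265), scene crop (140-160,435-520). Placing the scraper in the tray.

>>> {"op": "arm_command", "data": {"steps": [{"translation": [-0.0227,-0.0895,0.03],"twist": [0,0,0],"fingers": -1},{"translation": [-0.0227,-0.0895,0.1],"twist": [0,0,0],"fingers": -1},{"translation": [-0.0227,-0.0895,0.17],"twist": [0,0,0],"fingers": -1},{"translation": [-0.0227,-0.0895,0.22],"twist": [0,0,0],"fingers": -1},{"translation": [-0.0227,-0.0895,0.228],"twist": [0,0,0],"fingers": -1}]}}

```text
time: 12.55
eef_pos: [0.5328, 0.3195, 0.0451]
tcp_rot: [1.0, 0.007, -0.003, 0.003]
contact_force: [-0.4, 0.5, -0.4]
opening: 0.245
finger_force: 50.0
```

>>> {"op": "arm_command", "data": {"steps": [{"translation": [0,0,0.003],"twist": [0,0,0],"fingers": -1},{"translation": [0,0,0.003],"twist": [0,0,0],"fingers": -1}]}}

```text
time: 12.8
eef_pos: [0.5376, 0.3222, 0.0501]
tcp_rot: [1.0, 0.007, 0.004, -0.0]
contact_force: [0.2, 1.1, -1.2]
opening: 0.249
finger_force: 50.0
```

>>> {"op": "arm_command", "data": {"steps": [{"translation": [0,0,0.002],"twist": [0,0,0],"fingers": -1},{"translation": [0,0,0.002],"twist": [0,0,0],"fingers": -1}]}}

```text
time: 13.05
eef_pos: [0.5365, 0.3222, 0.0475]
tcp_rot: [1.0, 0.007, 0.003, 0.0]
contact_force: [-0.6, -0.1, -1.4]
opening: 0.246
finger_force: 50.0
```

>>> {"op": "arm_command", "data": {"steps": [{"translation": [0,0,0.005],"twist": [0,0,0],"fingers": -1},{"translation": [0,0,0.007],"twist": [0,0,0],"fingers": -1},{"translation": [0,0,0.007],"twist": [0,0,0],"fingers": -1}]}}

```text
time: 13.42
eef_pos: [0.536, 0.322, 0.0411]
tcp_rot: [1.0, 0.007, 0.002, 0.0]
contact_force: [0.3, 0.1, -1.6]
opening: 0.249
finger_force: 50.2
```

>>> {"op": "arm_command", "data": {"steps": [{"translation": [0,0,0.0015],"twist": [0,0,0],"fingers": -1},{"translation": [0,0,0.0015],"twist": [0,0,0],"fingers": -1}]}}

```text
time: 13.68
eef_pos: [0.536, 0.3221, 0.041]
tcp_rot: [1.0, 0.007, 0.002, 0.0]
contact_force: [-3.0, -1.7, 4.8]
opening: 0.246
finger_force: 50.8
```

>>> {"op": "arm_command", "data": {"steps": [{"translation": [0,0,0],"twist": [0,0,0],"fingers": 0.2},{"translation": [0,0,0],"twist": [0,0,0],"fingers": 0.2},{"translation": [0,0,0],"twist": [0,0,0],"fingers": 0.2},{"translation": [0,0,-0.06],"twist": [0,0,0],"fingers": 0.2},{"translation": [0,0,-0.14],"twist": [0,0,0],"fingers": 0.2}]}}

```text
time: 14.3
eef_pos: [0.5341, 0.3213, 0.1436]
tcp_rot: [1.0, 0.007, -0.001, 0.001]
contact_force: [0.5, 1.1, -0.3]
opening: 0.6
finger_force: 0.0
```

>>> {"op": "arm_command", "data": {"steps": [{"translation": [0,0.06,-0.2],"twist": [0,0,0],"fingers": 1},{"translation": [0,0.14,-0.25],"twist": [0,0,0],"fingers": 1},{"translation": [0,0.22,-0.25],"twist": [0,0,0],"fingers": 1},{"translation": [0,0.3,-0.25],"twist": [0,0,0],"fingers": 1},{"translation": [0,0.38,-0.25],"twist": [0,0,0],"fingers": 1}]}}

```text
time: 14.92
eef_pos: [0.5386, 0.095, 0.3245]
tcp_rot: [1.0, 0.008, 0.004, 0.0]
contact_force: [0.3, 0.3, -0.6]
opening: 1.002
finger_force: 0.0
```

```bash
cat > hold.py <<'E'
from h import *
s=pose(); p=read_camera('wrist'); save(p,'w7')
X=[]
for c,a,m in blobs(p,(22,150,100),(32,255,255),4):
    w=onz(p,c,.003,s)
    if abs(w[0]-.46)<.08 and abs(w[1]+.072)<.08: print('lug',c.round(1),a,w.round(4)); X.append(w)
for c,a,m in blobs(p,(104,130,60),(120,255,255),100):
    w=onz(p,c,.04,s)
    if abs(w[0]-.46)<.08 and abs(w[1]+.072)<.08:
        hull=cv2.convexHull(np.argwhere(m)[:,::-1].astype(np.float32)); e=cv2.fitEllipse(hull); print('holder',c.round(1),a,w.round(4),e)
for c,a,m in blobs(p,(14,90,60),(26,220,255),200):
    w=onz(p,c,.035,s)
    if .38<w[0]<.55: print('brass',c.round(0),a,w.round(3))
E
python3 hold.py
```

```text
t 14.93 pos [0.5386 0.095  0.3245] yaw 0.89 tilt [ 0.0072 -0.0006] F [ 0.3  0.3 -0.6] op 1.002 q [-0.01 -0.06  1.79 -0.    1.41  1.54]
lug [197.4 408. ] 48 [ 0.4746 -0.0393  0.003 ]
lug [205.4 416. ] 33 [ 0.4615 -0.0534  0.003 ]
lug [220.6 451.6] 14 [ 0.4363 -0.1139  0.003 ]
holder [211.2 433.2] 1354 [ 0.4648 -0.0677  0.04  ] ((432.1182556152344, 210.4504852294922), (43.460731506347656, 48.834510803222656), 123.34788513183594)
brass [211. 340.] 1197 [0.462 0.07  0.035]
brass [213. 576.] 1486 [ 0.464 -0.284  0.035]
brass [219. 268.] 1186 [0.448 0.178 0.035]
```

View pics/w7.png

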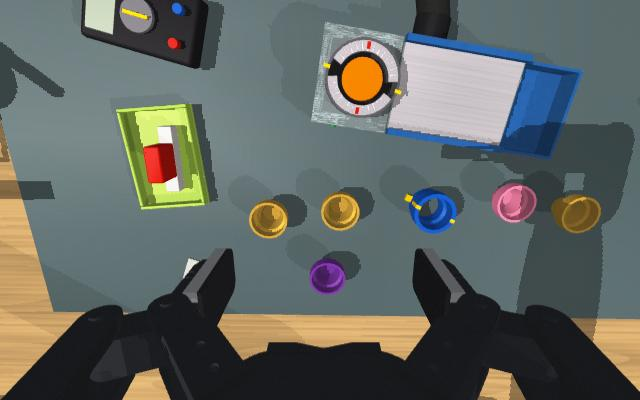

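The picture shows the scraper standing upright in the tray at (165,157). The holder is at (432,210) with lugs near (408,197) and (452,221), and all cups are undisturbed. Moving above the holder for a precise look.

```bash
python3 - <<'E'
from h import *
plan(.4635,-.068,.22,50)
E
```

```text
T [-0.1043, 0.2064, 0.1412] R [0.0094, -0.0045, -0.824]
```

>>> {"op": "arm_command", "data": {"steps": [{"translation": [-0.1043,0.2064,0.07],"twist": [0,0,-0.824],"fingers": 1},{"translation": [-0.1043,0.2064,0.07],"twist": [0,0,-0.824],"fingers": 1},{"translation": [-0.1043,0.2064,0.141],"twist": [0,0,-0.824],"fingers": 1},{"translation": [-0.1043,0.2064,0.141],"twist": [0,0,-0.824],"fingers": 1},{"translation": [-0.1043,0.2064,0.141],"twist": [0,0,-0.824],"fingers": 1}]}}

```text
time: 15.6
eef_pos: [0.4603, -0.0602, 0.2133]
tcp_rot: [0.905, 0.426, -0.001, -0.001]
contact_force: [0.3, 0.0, 0.9]
opening: 0.997
finger_force: 0.0
```

>>> {"op": "arm_command", "data": {"steps": [{"translation": [0,0,0],"twist": [0,0,0],"fingers": 1},{"translation": [0,0,0],"twist": [0,0,0],"fingers": 1}]}}

```text
time: 15.85
eef_pos: [0.4631, -0.0594, 0.2171]
tcp_rot: [0.906, 0.424, 0.002, 0.001]
contact_force: [-0.1, -0.1, -0.2]
opening: 1.001
finger_force: 0.0
```

```bash
python3 hold.py; python3 - <<'E'
import cv2
a=cv2.imread('pics/w7.png')[60:310,190:490]; cv2.imwrite('pics/w7c.png',cv2.resize(a,None,fx=2.4,fy=2.4,interpolation=cv2.INTER_CUBIC))
E
```

```text
t 15.85 pos [ 0.4631 -0.0594  0.2171] yaw 50.19 tilt [ 0.0047 -0.0008] F [-0.1 -0.1 -0.2] op 1.001 q [-0.35 -0.18  2.09  0.    1.23  0.35]
lug [153.6 319.1] 116 [ 0.4724 -0.0417  0.003 ]
lug [208.9 336.1] 28 [ 0.4444 -0.1077  0.003 ]
holder [185.4 328.3] 1922 [ 0.4618 -0.0703  0.04  ] ((327.9676513671875, 182.8074493408203), (57.990108489990234, 59.672821044921875), 168.82235717773438)
brass [ 12. 149.] 1616 [0.439 0.166 0.035]
brass [ 78. 237.] 2993 [0.462 0.072 0.035]
brass [316. 421.] 272 [ 0.442 -0.278  0.035]
```

View pics/w7c.png

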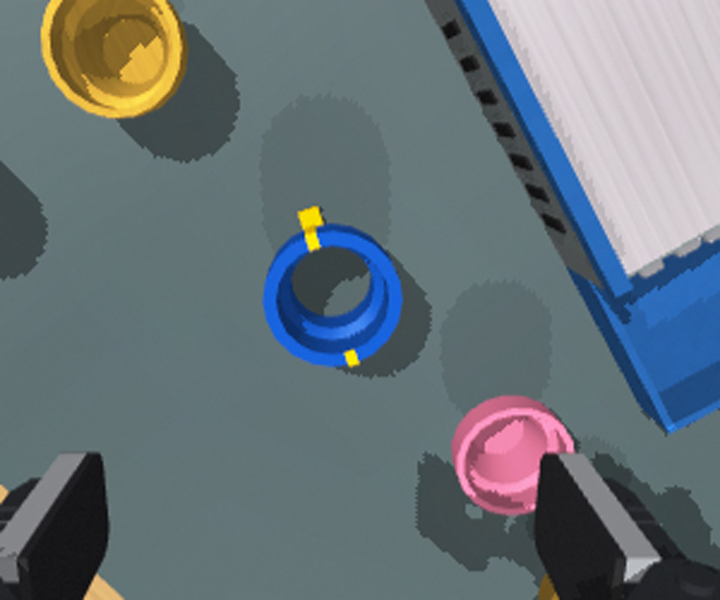

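The crop shows the holder rim centred at (333,295). Yellow rim stripes at (313,238) and (351,358) mark the lug axis, and a lug shows at (310,218). Computing pose.

```bash
python3 - <<'E'
from h import *
s=pose(); p=read_camera('wrist')
f=lambda u,v,z: onz(p,(60+v/2.4,190+u/2.4),z,s)
a=f(313,238,.046);b=f(351,358,.046);c=f(333,295.5,.046);l=f(310,218,.006)
print(a,b,(a+b)/2,np.linalg.norm(a-b),c,l); g=lambda d:np.degrees(np.arctan2(d[1],d[0]))
print('ang',g(a-b),g(l-c))
print(np.linalg.norm(f(264,296,.046)-f(402,296,.046)))
plan(*c[:2],.06,50)
E
```

```text
t 15.9 pos [ 0.4631 -0.0593  0.2171] yaw 50.22 tilt [ 0.0047 -0.0009] F [ 0.4  0.2 -0.3] op 0.998 q [-0.35 -0.18  2.09  0.    1.23  0.35]
[ 0.47439268 -0.04209784  0.046     ] [ 0.45241807 -0.09509472  0.046     ] [ 0.46340538 -0.06859628  0.046     ] 0.05737204962206448 [ 0.46473851 -0.06735104  0.046     ] [ 0.47486684 -0.03897691  0.006     ]
ang 67.4791644863504 70.35565020390838
0.06089972898796046
T [-0.0074, 0.0077, 0.2095] R [0.004, -0.0022, 0.0041]
```

>>> {"op": "arm_command", "data": {"steps": [{"translation": [-0.0078,0.0079,0.07],"twist": [0.004,-0.0022,0.004],"fingers": 1},{"translation": [-0.0078,0.0079,0.14],"twist": [0.004,-0.0022,0.004],"fingers": 1},{"translation": [-0.0078,0.0079,0.2],"twist": [0.004,-0.0022,0.004],"fingers": 1},{"translation": [-0.0078,0.0079,0.24],"twist": [0.004,-0.0022,0.004],"fingers": 1},{"translation": [-0.0078,0.0079,0.255],"twist": [0.004,-0.0022,0.004],"fingers": 1}]}}

```text
time: 16.58
eef_pos: [0.4633, -0.0672, 0.0237]
tcp_rot: [0.906, 0.423, -0.002, -0.002]
contact_force: [0.2, -0.2, 0.1]
opening: 0.996
finger_force: 0.0
```

>>> {"op": "arm_command", "data": {"steps": [{"translation": [0,0,0.003],"twist": [0,0,0],"fingers": 1},{"translation": [0,0,0.003],"twist": [0,0,0],"fingers": 1},{"translation": [0,0,0.003],"twist": [0,0,0],"fingers": 1}]}}

```text
time: 16.95
eef_pos: [0.4654, -0.0683, 0.0245]
tcp_rot: [0.906, 0.423, 0.001, 0.001]
contact_force: [-0.1, -0.7, 0.3]
opening: 0.999
finger_force: 0.0
```

```bash
python3 - <<'E'
from h import *
s=pose(); plan(.464,-.068,.022,50)
E
```

```text
t 16.95 pos [ 0.4654 -0.0683  0.0245] yaw 50.04 tilt [ 0.0017 -0.0007] F [-0.1 -0.7  0.3] op 0.999 q [-0.36  0.12  2.2  -0.    0.82  0.34]
T [-0.0009, -0.0016, 0.0033] R [0.0016, -0.0005, 0.0007]
```

Close on it, lift, and look from above the port.

>>> {"op": "arm_command", "data": {"steps": [{"translation": [-0.001,-0.0015,0.003],"twist": [0.0016,0,0],"fingers": -1},{"translation": [-0.001,-0.0015,0.003],"twist": [0.0016,0,0],"fingers": -1},{"translation": [-0.001,-0.0015,0.003],"twist": [0.0016,0,0],"fingers": -1},{"translation": [-0.001,-0.0015,0.003],"twist": [0.0016,0,0],"fingers": -1},{"translation": [-0.001,-0.0015,0.003],"twist": [0.0016,0,0],"fingers": -1}], "grip_force": 50}}

```text
time: 17.58
eef_pos: [0.4634, -0.068, 0.0218]
tcp_rot: [0.906, 0.423, -0.0, -0.001]
contact_force: [-1.1, 0.1, 6.0]
opening: 0.72
finger_force: 54.6
```

```bash
python3 - <<'E'
from h import *
s=pose(); print(s['finger_force'],s['wrist_torque']); plan(.6445,.051,.17,50)
E
```

```text
t 17.57 pos [ 0.4634 -0.068   0.0218] yaw 50.04 tilt [-0.0016  0.0011] F [-1.1  0.1  6. ] op 0.72 q [-0.36  0.13  2.2   0.    0.81  0.33]
54.58673570305109 [ 0.02371154  0.27024098 -0.04872107]
T [0.2766, 0.0828, -0.1978] R [-0.0018, 0.0002, 0.0007]
```

>>> {"op": "arm_command", "data": {"steps": [{"translation": [0,0,-0.05],"twist": [0,0,0],"fingers": -1},{"translation": [0,0,-0.13],"twist": [0,0,0],"fingers": -1},{"translation": [0.03,0.01,-0.198],"twist": [0,0,-0.06],"fingers": -1},{"translation": [0.1,0.03,-0.198],"twist": [0,0,-0.06],"fingers": -1},{"translation": [0.17,0.05,-0.198],"twist": [0,0,-0.06],"fingers": -1}]}}

```text
time: 18.2
eef_pos: [0.5752, 0.0063, 0.1703]
tcp_rot: [0.893, 0.451, 0.0, -0.0]
contact_force: [0.4, -0.7, -1.1]
opening: 0.722
finger_force: 55.3
```

>>> {"op": "arm_command", "data": {"steps": [{"translation": [0.05,0.02,0],"twist": [0,0,0],"fingers": -1},{"translation": [0.09,0.03,0],"twist": [0,0,0],"fingers": -1},{"translation": [0.1,0.035,0],"twist": [0,0,0],"fingers": -1},{"translation": [0.1,0.035,0],"twist": [0,0,0],"fingers": -1},{"translation": [0.1,0.035,0],"twist": [0,0,0],"fingers": -1}]}}

```text
time: 18.82
eef_pos: [0.6386, 0.0499, 0.1687]
tcp_rot: [0.893, 0.451, -0.001, -0.001]
contact_force: [1.0, -0.6, -1.1]
opening: 0.72
finger_force: 55.3
```

```bash
python3 - <<'E'
from h import *
s=pose(); p=read_camera('wrist'); save(p,'w8'); plan(.6445,.051,.11,53.8)
cv2.imwrite('pics/w8c.png',cv2.resize(p['pixels'][60:340,180:480,::-1],None,fx=2,fy=2,interpolation=cv2.INTER_CUBIC))
E
```

```text
t 18.82 pos [0.6386 0.0499 0.1687] yaw 53.6 tilt [-0.0035  0.0013] F [ 1.  -0.6 -1.1] op 0.72 q [-0.08  0.27  1.72  0.    1.16  0.55]
T [0.0059, 0.0056, 0.0785] R [-0.0031, 0.0007, -0.0035]
```

View pics/w8c.png

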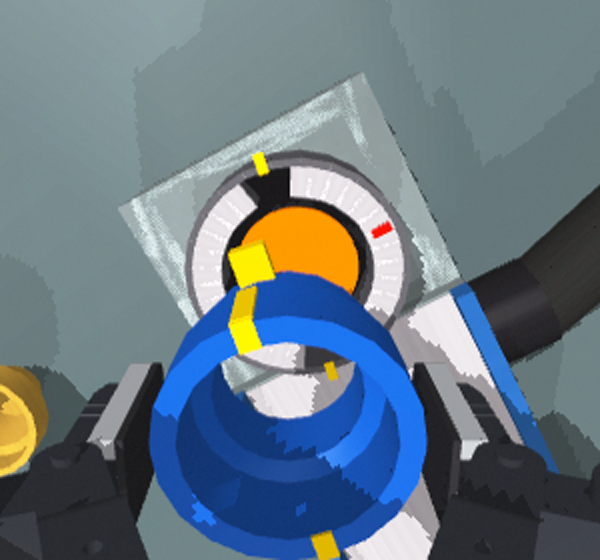

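The crop shows the holder level in the jaws, front rim stripe at (245,335), rear stripe at (325,545), and the slots at yellow ticks (261,163) and (331,370). Computing the held angle and offset.

```bash
python3 - <<'E'
from h import *
s=pose(); p=read_camera('wrist'); T=p['T_tool_cam']
def tool(u,v,z):
    d=T[:3,:3]@np.linalg.inv(p['K'])@np.array([180+u/2,60+v/2,1]); o=T[:3,3]; return o+d*(z-o[2])/d[2]
z=-.024
a=tool(246,335,z);b=tool(326,546,z); print(a,b,np.linalg.norm(a-b),(a+b)/2)
l=tool(152,430,z);r=tool(427,430,z); print('lr',l,r)
l=tool(252,255,z+.04); print('lug top',l)
R=Ro.from_quat(s['tcp_rot']).as_matrix(); g=lambda d:np.degrees(np.arctan2(d[1],d[0]))
print('world lug angle',g(R@(a-b)), 'tool angle',g(a-b))
for z,u,v in((.078,261,163),(.078,331,370)): print('tick',onz(p,(60+v/2,180+u/2),z,s).round(4))
E
```

```text
t 18.88 pos [0.6387 0.0498 0.1689] yaw 53.59 tilt [-0.0031  0.0013] F [ 0.3  0.1 -1.4] op 0.723 q [-0.08  0.27  1.72  0.    1.16  0.55]
[ 0.02599134 -0.00846227 -0.024     ] [-0.02734735  0.00920666 -0.024     ] 0.056189031548875806 [-0.000678    0.00037219 -0.024     ]
lr [ 0.00350395 -0.02953673 -0.024     ] [ 0.00345771  0.03081784 -0.024     ]
lug top [ 0.03230518 -0.00927172  0.016     ]
world lug angle 71.91716673809947 tool angle -18.32792932041035
tick [0.659  0.0941 0.078 ]
tick [0.6306 0.0081 0.078 ]
```

>>> {"op": "arm_command", "data": {"steps": [{"translation": [0.0068,0.0054,0.04],"twist": [-0.003,0,0],"fingers": -1},{"translation": [0.0068,0.0054,0.075],"twist": [-0.003,0,0],"fingers": -1},{"translation": [0.0068,0.0054,0.085],"twist": [-0.003,0,0],"fingers": -1},{"translation": [0.0068,0.0054,0.085],"twist": [-0.003,0,0],"fingers": -1},{"translation": [0.0068,0.0054,0.085],"twist": [-0.003,0,0],"fingers": -1}], "grip_force": 70}}

```text
time: 19.55
eef_pos: [0.6465, 0.0521, 0.107]
tcp_rot: [0.892, 0.451, 0.001, 0.001]
contact_force: [0.3, -1.0, -1.1]
opening: 0.714
finger_force: 76.0
```

```bash
python3 - <<'E'
from h import *
s=pose(); plan(.645,.0515,.0815,53.6)
E
```

```text
t 19.55 pos [0.6465 0.0521 0.107 ] yaw 53.63 tilt [ 0.0029 -0.0006] F [ 0.3 -1.  -1.1] op 0.714 q [-0.08  0.35  1.74 -0.    1.05  0.56]
T [-0.0019, -0.0013, 0.034] R [0.0026, -0.0012, 0.0005]
```

>>> {"op": "arm_command", "data": {"steps": [{"translation": [-0.002,-0.0013,0.0],"twist": [0.0016,0,0],"fingers": -1},{"translation": [-0.002,-0.0013,0.008],"twist": [0.0016,0,0],"fingers": -1},{"translation": [-0.002,-0.0013,0.016],"twist": [0.0016,0,0],"fingers": -1},{"translation": [-0.002,-0.0013,0.02],"twist": [0.0016,0,0],"fingers": -1},{"translation": [-0.002,-0.0013,0.02],"twist": [0.0016,0,0],"fingers": -1}]}}

```text
time: 20.18
eef_pos: [0.6441, 0.0517, 0.0912]
tcp_rot: [0.892, 0.451, -0.001, -0.001]
contact_force: [-2.5, -0.8, 4.6]
opening: 0.714
finger_force: 76.6
```

```bash
python3 - <<'E'
from h import *
s=pose(); print(s['wrist_torque'].round(2)); plan(.645,.0515,.0815,53.6)
E
```

```text
t 20.18 pos [0.6441 0.0517 0.0912] yaw 53.65 tilt [-0.0016  0.0006] F [-2.5 -0.8  4.6] op 0.714 q [-0.08  0.37  1.75  0.    1.03  0.56]
[-0.    0.5  -0.03]
T [0.0005, 0.0012, 0.013] R [-0.0015, 0.0005, 0.0008]
```

>>> {"op": "arm_command", "data": {"steps": [{"translation": [0.0005,0.0005,0.006],"twist": [0,0,0],"fingers": -1},{"translation": [0.0005,0.0005,0.011],"twist": [0,0,0],"fingers": -1},{"translation": [0.0005,0.0005,0.0145],"twist": [0,0,0],"fingers": -1},{"translation": [0.0005,0.0005,0.0145],"twist": [0,0,0],"fingers": -1},{"translation": [0.0005,0.0005,0.0145],"twist": [0,0,0],"fingers": -1}]}}

```text
time: 20.8
eef_pos: [0.6446, 0.0518, 0.0825]
tcp_rot: [0.892, 0.451, -0.001, -0.001]
contact_force: [-5.4, 0.2, 11.5]
opening: 0.715
finger_force: 77.2
```

```bash
python3 - <<'E'
from h import *
s=pose(); print(s['wrist_torque'].round(2)); plan(.645,.0515,.0812,53.6)
E
```

```text
t 20.8 pos [0.6446 0.0518 0.0825] yaw 53.66 tilt [-0.0023  0.0004] F [-5.4  0.2 11.5] op 0.715 q [-0.08  0.38  1.75  0.    1.02  0.56]
[ 0.06  1.17 -0.02]
T [-0.0, 0.0006, 0.0017] R [-0.002, 0.001, 0.0009]
```

>>> {"op": "arm_command", "data": {"steps": [{"translation": [-0.0004,-0.0005,0.0025],"twist": [0,0,0],"fingers": -1},{"translation": [-0.0004,-0.0005,0.0035],"twist": [0,0,0],"fingers": -1},{"translation": [-0.0004,-0.0005,0.0035],"twist": [0,0,0],"fingers": -1}]}}

```text
time: 21.18
eef_pos: [0.6446, 0.0518, 0.0805]
tcp_rot: [0.892, 0.451, -0.0, -0.0]
contact_force: [-7.0, -0.1, 13.6]
opening: 0.714
finger_force: 77.4
```

```bash
python3 - <<'E'
from h import *
s=pose(); print(s['wrist_torque'].round(2)); plan(.645,.0515,.0812,53.6)
E
```

```text
t 21.18 pos [0.6446 0.0518 0.0805] yaw 53.65 tilt [-0.0011  0.0004] F [-7.  -0.1 13.6] op 0.714 q [-0.08  0.38  1.75  0.    1.01  0.56]
[0.03 1.24 0.05]
T [0.0, 0.0006, -0.001] R [-0.0011, 0.0003, 0.0009]
```

>>> {"op": "arm_command", "data": {"steps": [{"translation": [0,0,0],"twist": [0,0,0.1],"fingers": -1},{"translation": [0,0,0],"twist": [0,0,0.23],"fingers": -1},{"translation": [0,0,0],"twist": [0,0,0.36],"fingers": -1},{"translation": [0,0,0],"twist": [0,0,0.49],"fingers": -1},{"translation": [0,0,0],"twist": [0,0,0.6],"fingers": -1}]}}

```text
time: 21.8
eef_pos: [0.6475, 0.0512, 0.0818]
tcp_rot: [0.988, 0.152, 0.003, 0.001]
contact_force: [-1.2, -1.1, 13.6]
opening: 0.718
finger_force: 77.3
```

```bash
python3 - <<'E'
from h import *
s=pose(); print(s['wrist_torque'].round(2)); plan(.645,.0515,.0805,-26.3)
E
```

```text
t 21.8 pos [0.6475 0.0512 0.0818] yaw 17.47 tilt [ 0.007  -0.0007] F [-1.2 -1.1 13.6] op 0.718 q [-0.08  0.38  1.75 -0.    1.01  1.19]
[-0.08  0.32  0.11]
T [-0.003, -0.0014, 0.0018] R [0.0002, -0.0069, 0.7295]
```

>>> {"op": "arm_command", "data": {"steps": [{"translation": [-0.001,-0.0005,0.0005],"twist": [0,-0.002,0.14],"fingers": -1},{"translation": [-0.001,-0.0005,0.0005],"twist": [0,-0.002,0.29],"fingers": -1},{"translation": [-0.001,-0.0005,0.0005],"twist": [0,-0.002,0.44],"fingers": -1},{"translation": [-0.001,-0.0005,0.0005],"twist": [0,-0.002,0.58],"fingers": -1},{"translation": [-0.001,-0.0005,0.0005],"twist": [0,-0.002,0.68],"fingers": -1}]}}

```text
time: 22.42
eef_pos: [0.6466, 0.051, 0.0815]
tcp_rot: [0.979, -0.202, 0.002, 0.0]
contact_force: [-2.0, -2.7, 12.9]
opening: 0.715
finger_force: 77.3
```

>>> {"op": "arm_command", "data": {"steps": [{"translation": [0,0,0],"twist": [0,0,0.03],"fingers": -1},{"translation": [0,0,0],"twist": [0,0,0.06],"fingers": -1}]}}

```text
time: 22.68
eef_pos: [0.6463, 0.0509, 0.0814]
tcp_rot: [0.973, -0.231, 0.002, 0.0]
contact_force: [-2.1, -2.8, 14.0]
opening: 0.716
finger_force: 77.3
```

```bash
python3 - <<'E'
from h import *
s=pose(); print(s['wrist_torque'].round(2)); plan(.645,.0515,.0805,-26.3)
E
```

```text
t 22.68 pos [0.6463 0.0509 0.0814] yaw -26.71 tilt [ 0.004  -0.0018] F [-2.1 -2.8 14. ] op 0.716 q [-0.08  0.38  1.75 -0.    1.01  1.96]
[-0.35  0.4   0.28]
T [-0.0019, 0.0001, 0.0012] R [-0.0002, -0.0042, -0.0069]
```

>>> {"op": "arm_command", "data": {"steps": [{"translation": [0,0,0],"twist": [0,0,0.03],"fingers": -1},{"translation": [0,0,0],"twist": [0,0,0.05],"fingers": -1},{"translation": [0,0,0],"twist": [0,0,0.05],"fingers": -1}]}}

```text
time: 23.05
eef_pos: [0.6461, 0.0499, 0.0814]
tcp_rot: [0.967, -0.255, 0.002, 0.002]
contact_force: [-2.8, -4.3, 14.5]
opening: 0.713
finger_force: 77.3
```

```bash
python3 - <<'E'
from h import *
s=pose(); print(s['wrist_torque'].round(2)); p=read_camera('wrist'); save(p,'w9'); cv2.imwrite('pics/w9c.png',cv2.resize(p['pixels'][60:360,180:480,::-1],None,fx=2,fy=2,interpolation=cv2.INTER_CUBIC))
E
```

```text
t 23.05 pos [0.6461 0.0499 0.0814] yaw -29.58 tilt [ 0.0031 -0.004 ] F [-2.8 -4.3 14.5] op 0.713 q [-0.08  0.38  1.75 -0.    1.01  2.01]
[-0.75  0.57  0.36]
```

View pics/w9c.png

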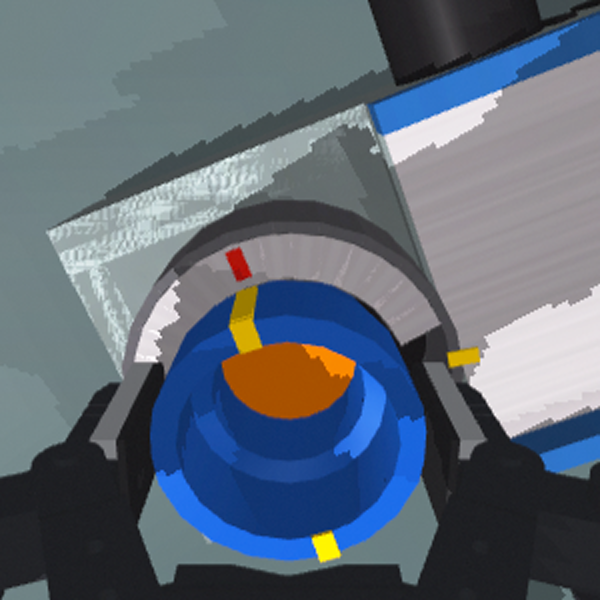

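The crop shows the holder's stripe at (245,335) in line with the red tick (238,265). Easing up so the spring seats the lugs.

>>> {"op": "arm_command", "data": {"steps": [{"translation": [0,0,-0.003],"twist": [0,0,-0.015],"fingers": -1},{"translation": [0,0,-0.006],"twist": [0,0,-0.015],"fingers": -1},{"translation": [0,0,-0.009],"twist": [0,0,-0.015],"fingers": -1},{"translation": [0,0,-0.0095],"twist": [0,0,-0.015],"fingers": -1},{"translation": [0,0,-0.0095],"twist": [0,0,-0.015],"fingers": -1}]}}

```text
time: 23.72
eef_pos: [0.646, 0.05, 0.0869]
tcp_rot: [0.969, -0.249, 0.002, 0.001]
contact_force: [1.0, -4.8, 6.9]
opening: 0.719
finger_force: 76.8
```

>>> {"op": "arm_command", "data": {"steps": [{"translation": [0,0,-0.002],"twist": [0,0,0],"fingers": -1},{"translation": [0,0,-0.002],"twist": [0,0,0],"fingers": -1}]}}

```text
time: 23.98
eef_pos: [0.6459, 0.05, 0.0881]
tcp_rot: [0.969, -0.249, 0.002, 0.001]
contact_force: [-0.1, -4.8, 6.7]
opening: 0.714
finger_force: 76.7
```

>>> {"op": "arm_command", "data": {"steps": [{"translation": [0,0,-0.002],"twist": [0,0,0],"fingers": -1},{"translation": [0,0,-0.002],"twist": [0,0,0],"fingers": -1}]}}

```text
time: 24.22
eef_pos: [0.6459, 0.05, 0.089]
tcp_rot: [0.969, -0.249, 0.002, 0.001]
contact_force: [2.1, -4.8, 4.8]
opening: 0.718
finger_force: 76.4
```

>>> {"op": "arm_command", "data": {"steps": [{"translation": [0,0,-0.0025],"twist": [0,0,0],"fingers": -1},{"translation": [0,0,-0.0025],"twist": [0,0,0],"fingers": -1}]}}

```text
time: 24.48
eef_pos: [0.6459, 0.05, 0.0892]
tcp_rot: [0.969, -0.249, 0.002, 0.001]
contact_force: [5.7, -3.9, -1.5]
opening: 0.711
finger_force: 77.3
```

>>> {"op": "arm_command", "data": {"steps": [{"translation": [0,0,-0.0025],"twist": [0,0,0],"fingers": -1},{"translation": [0,0,-0.0025],"twist": [0,0,0],"fingers": -1}]}}

```text
time: 24.72
eef_pos: [0.6459, 0.05, 0.0893]
tcp_rot: [0.969, -0.249, 0.003, 0.001]
contact_force: [10.4, -3.9, -8.3]
opening: 0.71
finger_force: 78.8
```

The holder is caught: the tool stopped rising at 0.0893 while the force reversed. Releasing.

>>> {"op": "arm_command", "data": {"steps": [{"translation": [0,0,0.004],"twist": [0,0,0],"fingers": -1},{"translation": [0,0,0.004],"twist": [0,0,0],"fingers": 1},{"translation": [0,0,0.004],"twist": [0,0,0],"fingers": 1},{"translation": [0,0,0.004],"twist": [0,0,0],"fingers": 1},{"translation": [0,0,-0.04],"twist": [0,0,0],"fingers": 1}]}}

```text
time: 25.35
eef_pos: [0.6404, 0.0524, 0.1168]
tcp_rot: [0.968, -0.249, -0.006, 0.001]
contact_force: [0.4, 0.8, 0.1]
opening: 1.002
finger_force: 0.0
```

>>> {"op": "arm_command", "data": {"steps": [{"translation": [0,0,-0.07],"twist": [0,0,0],"fingers": 1},{"translation": [0,0,-0.15],"twist": [0,0,0],"fingers": 1},{"translation": [-0.05,0,-0.2],"twist": [0,0,-0.16],"fingers": 1},{"translation": [-0.05,0,-0.2],"twist": [0,0,-0.32],"fingers": 1},{"translation": [-0.05,0,-0.2],"twist": [0,0,-0.4],"fingers": 1}]}}

```text
time: 25.98
eef_pos: [0.6106, 0.0705, 0.2716]
tcp_rot: [0.999, -0.04, -0.001, -0.0]
contact_force: [-0.4, 0.7, -1.2]
opening: 0.997
finger_force: 0.0
```

```bash
cat > look.py <<'E'
from h import *
s=pose(); p=read_camera('wrist'); save(p,'w10')
for c,a,m in blobs(p,(14,90,60),(26,220,255),200):
    w=onz(p,c,.035,s); print('brass',c.round(0),a,w.round(3))
for c,a,m in blobs(p,(0,120,100),(8,255,255),6): print('red',c.round(1),a,onz(p,c,.078,s).round(4))
for c,a,m in blobs(p,(22,150,100),(32,255,255),4): print('yel',c.round(1),a,onz(p,c,.113,s).round(4))
cv2.imwrite('pics/w10c.png',cv2.resize(p['pixels'],(800,500))[:,:,::-1])
E
python3 look.py
```

```text
t 25.98 pos [0.6106 0.0705 0.2716] yaw -4.62 tilt [-0.0015  0.0008] F [-0.4  0.7 -1.2] op 0.997 q [-0.05  0.13  1.69  0.    1.33  1.6 ]
brass [249. 591.] 1828 [ 0.465 -0.283  0.035]
brass [269. 333.] 1371 [0.462 0.071 0.035]
brass [283. 259.] 1355 [0.448 0.177 0.035]
brass [341.  13.] 2707 [0.378 0.563 0.035]
brass [364. 627.] 812 [ 0.259 -0.374  0.035]
brass [387. 500.] 1035 [ 0.229 -0.181  0.035]
brass [391. 147.] 763 [0.267 0.385 0.035]
red [105.6 342.5] 31 [0.681  0.0461 0.078 ]
red [118.7 136.7] 135 [0.6854 0.2659 0.078 ]
red [240.1 137.6] 1357 [0.5461 0.3015 0.078 ]
yel [93.3 92.1] 104 [0.7115 0.2806 0.113 ]
yel [114.7 344.1] 40 [0.6731 0.0472 0.113 ]
yel [130.9 299.4] 31 [0.6614 0.0912 0.113 ]
yel [150.4 379.7] 26 [0.6363 0.0143 0.113 ]
yel [172.3 337.4] 33 [0.6177 0.0573 0.113 ]
yel [259.2 346. ] 4 [0.5195 0.0546 0.113 ]
yel [264.7 316. ] 7 [0.5155 0.088  0.113 ]
yel [272.  346.6] 68 [0.5037 0.0548 0.113 ]
yel [274.7 243.7] 6 [0.5096 0.1696 0.113 ]
yel [277.7 350.9] 10 [0.4961 0.0505 0.113 ]
yel [280. 240.] 4 [0.5032 0.1748 0.113 ]
yel [280.9 316.7] 10 [0.4951 0.089  0.113 ]
yel [290.2 272.3] 74 [0.4871 0.1404 0.113 ]
yel [288.2 238.9] 9 [0.4928 0.1778 0.113 ]
```

View pics/w10.png

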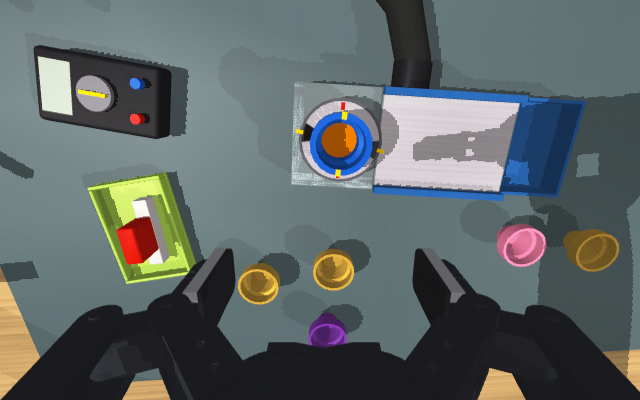

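The picture shows the holder seated in the port at (340,140), stripes at (345,115) and (338,173) in line with the red ticks; cups, scraper and bystanders are unchanged. Now the cups, starting with the near one at (333,269).

```bash
cat > cup.py <<'E'
from h import *
import sys
def sil(p,s,xy,z0=0):
    t=np.linspace(0,2*np.pi,60); pts=[]
    for r,z in((.015,0),(.023,.026),(.0285,.026),(.0285,.042)):
        pts+= [proj(p,[xy[0]+r*np.cos(a),xy[1]+r*np.sin(a),z+z0],s) for a in t]
    h=cv2.convexHull(np.array(pts,np.float32)); return h
def cen(h): M=cv2.moments(h); return np.array([M['m10'],M['m01']])/M['m00']
def find(p,s,guess,lo=(12,70,30),hi=(28,255,255),z0=0):
    best=None
    for c,a,m in blobs(p,lo,hi,150):
        w=onz(p,c,.03+z0,s)[:2]; d=np.linalg.norm(w-guess)
        if d<.06 and (best is None or d<best[0]): best=(d,m)
    if best is None: return None
    mm=cv2.morphologyEx(best[1].astype(np.uint8),cv2.MORPH_OPEN,np.ones((3,3)))
    h=cv2.convexHull(np.argwhere(mm)[:,::-1].astype(np.float32)); xy=np.array(guess,float)
    for _ in range(6):
        g=sil(p,s,xy,z0); d=cen(h)-cen(g); c=cen(g)
        xy+=(onz(p,(c+d)[::-1],.035+z0,s)-onz(p,c[::-1],.035+z0,s))[:2]
    return xy, cv2.contourArea(h)/cv2.contourArea(sil(p,s,xy,z0))
if __name__=='__main__':
    s=pose(); p=read_camera('wrist'); g=[float(v) for v in sys.argv[1:3]]
    xy,q=find(p,s,g); print('cup',xy.round(4),'area ratio',round(q,3)); plan(*xy,.024,-5)
E
python3 cup.py .462 .071; python3 - <<'E'
from h import *
plan(.462,.071,.2,-5)
E
```

```text
t 26.02 pos [0.6105 0.0704 0.2709] yaw -4.56 tilt [-0.0026  0.0009] F [-0.5  0.9  0.5] op 1.003 q [-0.05  0.13  1.69  0.    1.33  1.6 ]
cup [0.4616 0.0706] area ratio 0.975
T [-0.1969, 0.0165, 0.3293] R [-0.0006, 0.0031, 0.0027]
T [-0.1972, 0.0158, 0.0947] R [-0.0006, 0.0031, 0.0027]
```

>>> {"op": "arm_command", "data": {"steps": [{"translation": [-0.08,0.006,0.03],"twist": [0,0,0],"fingers": 1},{"translation": [-0.15,0.011,0.06],"twist": [0,0,0],"fingers": 1},{"translation": [-0.197,0.016,0.09],"twist": [0,0,0],"fingers": 1},{"translation": [-0.197,0.016,0.09],"twist": [0,0,0],"fingers": 1},{"translation": [-0.197,0.016,0.09],"twist": [0,0,0],"fingers": 1}]}}

```text
time: 26.7
eef_pos: [0.4635, 0.0704, 0.2044]
tcp_rot: [0.999, -0.043, -0.001, -0.0]
contact_force: [-0.4, 0.9, -0.1]
opening: 1.004
finger_force: 0.0
```

```bash
python3 cup.py .462 .071
```

```text
t 26.7 pos [0.4635 0.0704 0.2044] yaw -4.91 tilt [-0.001   0.0006] F [-0.4  0.9 -0.1] op 1.004 q [-0.07 -0.16  2.09  0.    1.21  1.59]
cup [0.4615 0.0705] area ratio 0.98
T [-0.0034, 0.0002, 0.2412] R [-0.0005, 0.0002, 0.0016]
```

>>> {"op": "arm_command", "data": {"steps": [{"translation": [-0.003,0,0.07],"twist": [0,0,0],"fingers": 1},{"translation": [-0.003,0,0.14],"twist": [0,0,0],"fingers": 1},{"translation": [-0.003,0,0.2],"twist": [0,0,0],"fingers": 1},{"translation": [-0.003,0,0.23],"twist": [0,0,0],"fingers": 1},{"translation": [-0.003,0,0.238],"twist": [0,0,0],"fingers": 1}]}}

```text
time: 27.38
eef_pos: [0.4604, 0.0707, 0.0241]
tcp_rot: [0.999, -0.043, -0.002, -0.0]
contact_force: [1.7, 0.5, 0.3]
opening: 1.001
finger_force: 0.0
```

>>> {"op": "arm_command", "data": {"steps": [{"translation": [0,0,0],"twist": [0,0,0],"fingers": 1},{"translation": [0,0,0],"twist": [0,0,0],"fingers": 1},{"translation": [0,0,0],"twist": [0,0,0],"fingers": 1}]}}

```text
time: 27.75
eef_pos: [0.4607, 0.0707, 0.0262]
tcp_rot: [0.999, -0.042, -0.0, -0.0]
contact_force: [0.0, 0.4, -0.4]
opening: 0.996
finger_force: 0.0
```

```bash
python3 - <<'E'
from h import *
pose(); plan(.4615,.0705,.026,-5)
E
```

```text
t 27.75 pos [0.4607 0.0707 0.0262] yaw -4.86 tilt [-0.0006  0.0005] F [ 0.   0.4 -0.4] op 0.996 q [-0.07  0.11  2.21  0.    0.82  1.59]
T [0.001, 0.0002, 0.0002] R [-0.0005, 0.0006, 0.0023]
```

>>> {"op": "arm_command", "data": {"steps": [{"translation": [0.001,0,0],"twist": [0,0,0],"fingers": -1},{"translation": [0.001,0,0],"twist": [0,0,0],"fingers": -1},{"translation": [0.001,0,0],"twist": [0,0,0],"fingers": -1},{"translation": [0.001,0,0],"twist": [0,0,0],"fingers": -1},{"translation": [0.001,0,0],"twist": [0,0,0],"fingers": -1}], "grip_force": 40}}

```text
time: 28.38
eef_pos: [0.461, 0.0708, 0.0259]
tcp_rot: [0.999, -0.042, -0.001, -0.0]
contact_force: [-2.0, -0.6, 5.9]
opening: 0.659
finger_force: 41.8
```

>>> {"op": "arm_command", "data": {"steps": [{"translation": [0,0,-0.05],"twist": [0,0,0],"fingers": -1},{"translation": [0,0,-0.12],"twist": [0,0,0],"fingers": -1},{"translation": [0,0,-0.19],"twist": [0,0,0],"fingers": -1},{"translation": [0.06,0,-0.21],"twist": [0,0,0],"fingers": -1},{"translation": [0.13,0,-0.21],"twist": [0,0,0],"fingers": -1}]}}

```text
time: 29.0
eef_pos: [0.5601, 0.0624, 0.1851]
tcp_rot: [0.999, -0.042, 0.001, -0.0]
contact_force: [0.7, -0.5, -0.4]
opening: 0.655
finger_force: 43.4
```

```bash
python3 - <<'E'
from h import *
s=pose(); print(s['finger_force']); plan(.645,.0515,.17,-5)
E
```

```text
t 29.0 pos [0.5601 0.0624 0.1851] yaw -4.84 tilt [0.0024 0.0003] F [ 0.7 -0.5 -0.4] op 0.655 q [-0.07  0.08  1.9   0.    1.16  1.59]
43.36632505059242
T [0.114, 0.0049, 0.0204] R [-0.0004, -0.0023, 0.0027]
```

>>> {"op": "arm_command", "data": {"steps": [{"translation": [0.06,0.003,0],"twist": [0,0,0],"fingers": -1},{"translation": [0.1,0.005,0.01],"twist": [0,0,0],"fingers": -1},{"translation": [0.114,0.005,0.02],"twist": [0,0,0],"fingers": -1},{"translation": [0.114,0.005,0.02],"twist": [0,0,0],"fingers": -1},{"translation": [0.114,0.005,0.02],"twist": [0,0,0],"fingers": -1}]}}

```text
time: 29.62
eef_pos: [0.6418, 0.0517, 0.1666]
tcp_rot: [0.999, -0.042, -0.002, -0.0]
contact_force: [0.2, 0.4, -0.2]
opening: 0.661
finger_force: 43.4
```

```bash
python3 - <<'E'
from h import *
s=pose(); plan(.645,.0515,.12,-5)
p=read_camera('wrist')
for c,a,m in blobs(p,(104,130,60),(120,255,255),60): print('blue',c.round(1),a,onz(p,c,.11,s).round(4))
E
```

```text
t 29.62 pos [0.6418 0.0517 0.1666] yaw -4.84 tilt [-0.0045  0.0008] F [ 0.2  0.4 -0.2] op 0.661 q [-0.08  0.28  1.71  0.    1.16  1.58]
T [0.0046, -0.0001, 0.0621] R [-0.0004, 0.0043, 0.0026]
blue [116.9  52.5] 315 [0.7225 0.2175 0.11  ]
blue [183.3 572.2] 11448 [ 0.6508 -0.1152  0.11  ]
blue [186.8 299.1] 1006 [0.664  0.0677 0.11  ]
blue [190.2 352.9] 924 [0.6585 0.0318 0.11  ]
blue [260.1 478.9] 1737 [ 0.5979 -0.0565  0.11  ]
```

>>> {"op": "arm_command", "data": {"steps": [{"translation": [0.004,0,0.015],"twist": [0,0.002,0],"fingers": -1},{"translation": [0.004,0,0.03],"twist": [0,0.002,0],"fingers": -1},{"translation": [0.004,0,0.045],"twist": [0,0.002,0],"fingers": -1},{"translation": [0.004,0,0.058],"twist": [0,0.002,0],"fingers": -1},{"translation": [0.004,0,0.064],"twist": [0,0.002,0],"fingers": -1}]}}

```text
time: 30.3
eef_pos: [0.6451, 0.0512, 0.1175]
tcp_rot: [0.999, -0.042, -0.001, -0.0]
contact_force: [0.0, 0.2, -1.5]
opening: 0.652
finger_force: 43.4
```

>>> {"op": "arm_command", "data": {"steps": [{"translation": [0,0,0.002],"twist": [0,0,0],"fingers": -1},{"translation": [0,0,0.004],"twist": [0,0,0],"fingers": -1},{"translation": [0,0,0.004],"twist": [0,0,0],"fingers": -1}]}}

```text
time: 30.68
eef_pos: [0.6459, 0.0512, 0.1161]
tcp_rot: [0.999, -0.042, -0.0, -0.0]
contact_force: [0.3, 0.0, -0.2]
opening: 0.659
finger_force: 43.4
```

>>> {"op": "arm_command", "data": {"steps": [{"translation": [0,0,0.002],"twist": [0,0,0],"fingers": -1},{"translation": [0,0,0.003],"twist": [0,0,0],"fingers": -1}]}}

```text
time: 30.92
eef_pos: [0.6457, 0.0512, 0.1136]
tcp_rot: [0.999, -0.042, -0.001, -0.0]
contact_force: [-0.1, 0.6, -0.9]
opening: 0.654
finger_force: 43.4
```

>>> {"op": "arm_command", "data": {"steps": [{"translation": [0,0,0.001],"twist": [0,0,0],"fingers": -1},{"translation": [0,0,0.001],"twist": [0,0,0],"fingers": -1}]}}

```text
time: 31.18
eef_pos: [0.6457, 0.0512, 0.1129]
tcp_rot: [0.999, -0.042, -0.001, -0.0]
contact_force: [0.0, 1.0, 0.1]
opening: 0.655
finger_force: 43.4
```

>>> {"op": "arm_command", "data": {"steps": [{"translation": [0,0,0.0015],"twist": [0,0,0],"fingers": -1},{"translation": [0,0,0.0015],"twist": [0,0,0],"fingers": -1}]}}

```text
time: 31.42
eef_pos: [0.6459, 0.0512, 0.1127]
tcp_rot: [0.999, -0.042, -0.0, -0.0]
contact_force: [-3.3, 0.0, 5.1]
opening: 0.657
finger_force: 43.8
```

Contact came at exactly the seated height (0.113). Releasing and going to the next cup.

>>> {"op": "arm_command", "data": {"steps": [{"translation": [0,0,0],"twist": [0,0,0],"fingers": 1},{"translation": [0,0,0],"twist": [0,0,0],"fingers": 1},{"translation": [0,0,0],"twist": [0,0,0],"fingers": 1},{"translation": [0,0,-0.05],"twist": [0,0,0],"fingers": 1},{"translation": [0,0,-0.13],"twist": [0,0,0],"fingers": 1}]}}

```text
time: 32.05
eef_pos: [0.644, 0.0512, 0.2066]
tcp_rot: [0.999, -0.042, -0.004, -0.0]
contact_force: [0.7, -0.5, 1.2]
opening: 1.0
finger_force: 0.0
```

>>> {"op": "arm_command", "data": {"steps": [{"translation": [-0.07,-0.036,0],"twist": [0,0,0],"fingers": 1},{"translation": [-0.14,-0.072,0],"twist": [0,0,0],"fingers": 1},{"translation": [-0.21,-0.11,0],"twist": [0,0,0],"fingers": 1},{"translation": [-0.277,-0.145,0],"twist": [0,0,0],"fingers": 1},{"translation": [-0.277,-0.145,0],"twist": [0,0,0],"fingers": 1}]}}

```text
time: 32.67
eef_pos: [0.4451, 0.1786, 0.209]
tcp_rot: [0.999, -0.04, -0.001, -0.0]
contact_force: [-0.3, 0.5, 0.3]
opening: 1.0
finger_force: 0.0
```

>>> {"op": "arm_command", "data": {"steps": [{"translation": [0,0,0],"twist": [0,0,0],"fingers": 1},{"translation": [0,0,0],"twist": [0,0,0],"fingers": 1}]}}

```text
time: 32.92
eef_pos: [0.4492, 0.1765, 0.2097]
tcp_rot: [0.999, -0.043, -0.0, -0.0]
contact_force: [-0.3, 0.0, -0.3]
opening: 1.002
finger_force: 0.0
```

```bash
python3 cup.py .448 .177
```

```text
t 32.92 pos [0.4492 0.1765 0.2097] yaw -4.93 tilt [-0.0004  0.0004] F [-0.3  0.  -0.3] op 1.002 q [ 0.16 -0.13  2.06  0.    1.21  1.82]
cup [0.4473 0.1775] area ratio 0.981
T [-0.0024, -0.0011, 0.2475] R [-0.0004, 0.0007, 0.001]
```

>>> {"op": "arm_command", "data": {"steps": [{"translation": [-0.0024,-0.0011,0.07],"twist": [0,0,0],"fingers": 1},{"translation": [-0.0024,-0.0011,0.14],"twist": [0,0,0],"fingers": 1},{"translation": [-0.0024,-0.0011,0.2],"twist": [0,0,0],"fingers": 1},{"translation": [-0.0024,-0.0011,0.235],"twist": [0,0,0],"fingers": 1},{"translation": [-0.0024,-0.0011,0.245],"twist": [0,0,0],"fingers": 1}]}}

```text
time: 33.6
eef_pos: [0.4453, 0.1773, 0.0236]
tcp_rot: [0.999, -0.043, -0.003, 0.0]
contact_force: [0.3, 0.1, -0.5]
opening: 1.002
finger_force: 0.0
```

>>> {"op": "arm_command", "data": {"steps": [{"translation": [0,0,0],"twist": [0,0,0],"fingers": 1},{"translation": [0,0,0],"twist": [0,0,0],"fingers": 1},{"translation": [0,0,0],"twist": [0,0,0],"fingers": 1}]}}

```text
time: 33.98
eef_pos: [0.4472, 0.1783, 0.0271]
tcp_rot: [0.999, -0.042, 0.001, -0.001]
contact_force: [1.0, -0.1, -0.7]
opening: 0.999
finger_force: 0.0
```

>>> {"op": "arm_command", "data": {"steps": [{"translation": [0,0,0],"twist": [0,0,0],"fingers": -1},{"translation": [0,0,0],"twist": [0,0,0],"fingers": -1},{"translation": [0,0,0],"twist": [0,0,0],"fingers": -1},{"translation": [0,0,0],"twist": [0,0,0],"fingers": -1},{"translation": [0,0,0],"twist": [0,0,0],"fingers": -1}]}}

```text
time: 34.6
eef_pos: [0.4466, 0.1783, 0.0265]
tcp_rot: [0.999, -0.042, -0.0, -0.0]
contact_force: [-2.1, 0.0, 5.4]
opening: 0.654
finger_force: 42.1
```

```bash
python3 - <<'E'
from h import *
pose(); plan(.645,.0515,.2,-5)
E
```

```text
t 34.6 pos [0.4466 0.1783 0.0265] yaw -4.85 tilt [-0.0004  0.0007] F [-2.1  0.   5.4] op 0.654 q [0.17 0.14 2.17 0.   0.83 1.82]
T [0.2778, 0.146, -0.2316] R [-0.0007, 0.0005, 0.0024]
```

>>> {"op": "arm_command", "data": {"steps": [{"translation": [0,0,-0.05],"twist": [0,0,0],"fingers": -1},{"translation": [0,0,-0.12],"twist": [0,0,0],"fingers": -1},{"translation": [0.01,0.005,-0.19],"twist": [0,0,0],"fingers": -1},{"translation": [0.07,0.036,-0.23],"twist": [0,0,0],"fingers": -1},{"translation": [0.14,0.073,-0.23],"twist": [0,0,0],"fingers": -1}]}}

```text
time: 35.22
eef_pos: [0.5488, 0.1146, 0.2019]
tcp_rot: [0.999, -0.042, 0.003, -0.001]
contact_force: [-0.1, 1.2, -1.2]
opening: 0.652
finger_force: 43.7
```

>>> {"op": "arm_command", "data": {"steps": [{"translation": [0.06,0.03,0],"twist": [0,0,0],"fingers": -1},{"translation": [0.11,0.06,0],"twist": [0,0,0],"fingers": -1},{"translation": [0.138,0.073,0],"twist": [0,0,0],"fingers": -1},{"translation": [0.138,0.073,0],"twist": [0,0,0],"fingers": -1},{"translation": [0.138,0.073,0],"twist": [0,0,0],"fingers": -1}]}}

```text
time: 35.85
eef_pos: [0.6438, 0.0518, 0.1969]
tcp_rot: [0.999, -0.042, -0.002, -0.0]
contact_force: [0.3, 0.6, -1.3]
opening: 0.65
finger_force: 43.6
```

```bash
python3 - <<'E'
from h import *
s=pose(); plan(.6455,.0513,.137,-5)
E
```

```text
t 35.85 pos [0.6438 0.0518 0.1969] yaw -4.85 tilt [-0.0032  0.0009] F [ 0.3  0.6 -1.3] op 0.65 q [-0.08  0.25  1.68  0.    1.21  1.58]
T [0.0026, 0.0005, 0.0799] R [-0.0006, 0.0031, 0.0026]
```

>>> {"op": "arm_command", "data": {"steps": [{"translation": [0.0022,0.0005,0.02],"twist": [0,0.001,0],"fingers": -1},{"translation": [0.0022,0.0005,0.04],"twist": [0,0.001,0],"fingers": -1},{"translation": [0.0022,0.0005,0.06],"twist": [0,0.001,0],"fingers": -1},{"translation": [0.0022,0.0005,0.075],"twist": [0,0.001,0],"fingers": -1},{"translation": [0.0022,0.0005,0.081],"twist": [0,0.001,0],"fingers": -1}]}}

```text
time: 36.48
eef_pos: [0.6457, 0.0509, 0.1356]
tcp_rot: [0.999, -0.042, -0.001, -0.0]
contact_force: [-0.0, -0.3, -0.4]
opening: 0.65
finger_force: 43.6
```

>>> {"op": "arm_command", "data": {"steps": [{"translation": [0,0,0.003],"twist": [0,0,0],"fingers": -1},{"translation": [0,0,0.005],"twist": [0,0,0],"fingers": -1},{"translation": [0,0,0.005],"twist": [0,0,0],"fingers": -1}]}}

```text
time: 36.85
eef_pos: [0.6466, 0.0508, 0.1339]
tcp_rot: [0.999, -0.042, 0.0, -0.0]
contact_force: [0.7, 0.4, -0.8]
opening: 0.653
finger_force: 43.6
```

>>> {"op": "arm_command", "data": {"steps": [{"translation": [0,0,0.002],"twist": [0,0,0],"fingers": -1},{"translation": [0,0,0.0025],"twist": [0,0,0],"fingers": -1}]}}

```text
time: 37.1
eef_pos: [0.6463, 0.0508, 0.1317]
tcp_rot: [0.999, -0.042, 0.0, -0.0]
contact_force: [-1.0, 0.2, -1.3]
opening: 0.656
finger_force: 43.6
```

>>> {"op": "arm_command", "data": {"steps": [{"translation": [-0.0005,0,0.0015],"twist": [0,0,0],"fingers": -1},{"translation": [-0.0005,0,0.0025],"twist": [0,0,0],"fingers": -1},{"translation": [-0.0005,0,0.0025],"twist": [0,0,0],"fingers": -1}]}}

```text
time: 37.48
eef_pos: [0.6459, 0.0509, 0.1295]
tcp_rot: [0.999, -0.042, -0.0, -0.0]
contact_force: [-0.3, 0.2, -1.3]
opening: 0.651
finger_force: 43.7
```

>>> {"op": "arm_command", "data": {"steps": [{"translation": [0,0,0.0015],"twist": [0,0,0],"fingers": -1},{"translation": [0,0,0.0015],"twist": [0,0,0],"fingers": -1}]}}

```text
time: 37.72
eef_pos: [0.6461, 0.0509, 0.1293]
tcp_rot: [0.999, -0.042, 0.0, -0.0]
contact_force: [-1.8, -0.7, 3.3]
opening: 0.652
finger_force: 44.0
```

>>> {"op": "arm_command", "data": {"steps": [{"translation": [0,0,0.001],"twist": [0,0,0],"fingers": -1},{"translation": [0,0,0.001],"twist": [0,0,0],"fingers": -1}]}}

```text
time: 37.98
eef_pos: [0.6464, 0.0509, 0.1292]
tcp_rot: [0.999, -0.042, 0.001, -0.0]
contact_force: [-1.8, 0.1, 6.1]
opening: 0.655
finger_force: 44.4
```

Seated at 0.1292, as expected. On to the third cup.

>>> {"op": "arm_command", "data": {"steps": [{"translation": [0,0,-0.001],"twist": [0,0,0],"fingers": 1},{"translation": [0,0,-0.001],"twist": [0,0,0],"fingers": 1},{"translation": [0,0,-0.001],"twist": [0,0,0],"fingers": 1},{"translation": [0,0,-0.05],"twist": [0,0,0],"fingers": 1},{"translation": [0,0,-0.12],"twist": [0,0,0],"fingers": 1}]}}

```text
time: 38.6
eef_pos: [0.6445, 0.0509, 0.2159]
tcp_rot: [0.999, -0.042, -0.003, -0.0]
contact_force: [0.4, -0.2, -0.0]
opening: 1.005
finger_force: 0.0
```

>>> {"op": "arm_command", "data": {"steps": [{"translation": [-0.033,0.074,0],"twist": [0,0,0],"fingers": 1},{"translation": [-0.066,0.15,0],"twist": [0,0,0],"fingers": 1},{"translation": [-0.099,0.225,0],"twist": [0,0,0],"fingers": 1},{"translation": [-0.132,0.3,0],"twist": [0,0,0],"fingers": 1},{"translation": [-0.16,0.37,0],"twist": [0,0,0],"fingers": 1}]}}

```text
time: 39.22
eef_pos: [0.5016, -0.2171, 0.2177]
tcp_rot: [0.999, -0.042, 0.0, -0.0]
contact_force: [1.2, -0.0, -0.4]
opening: 1.001
finger_force: 0.0
```

>>> {"op": "arm_command", "data": {"steps": [{"translation": [-0.03,0.06,0],"twist": [0,0,0],"fingers": 1},{"translation": [-0.04,0.09,0],"twist": [0,0,0],"fingers": 1},{"translation": [-0.04,0.09,0],"twist": [0,0,0],"fingers": 1},{"translation": [-0.04,0.09,0],"twist": [0,0,0],"fingers": 1}]}}

```text
time: 39.72
eef_pos: [0.4674, -0.2797, 0.2175]
tcp_rot: [0.999, -0.042, -0.0, -0.001]
contact_force: [1.1, 0.5, 0.0]
opening: 0.997
finger_force: 0.0
```

```bash
python3 cup.py .464 -.284; python3 - <<'E'
from cup import *
p=read_camera('top')
for c,a,m in blobs(p,(12,70,30),(28,255,255),150):
    w=onz(p,c,.13,None)
    if .55<w[0]<.75 and -.1<w[1]<.15: print('stack top',c.round(1),a,onz(p,c,.135).round(4))
for nm,c,a,z in [(k,c,a,z) for k,lo,hi,z in [('pink',(160,60,100),(178,160,255),.035),('purple',(135,100,50),(155,255,255),.035),('red',(0,150,90),(7,255,255),.06)] for c,a,m in blobs(p,lo,hi,60) for z in [z]]: print(nm,c.round(0),a,onz(p,c,z).round(3))
E
```

```text
t 39.73 pos [ 0.4674 -0.2797  0.2175] yaw -4.85 tilt [-0.0001  0.001 ] F [1.1 0.5 0. ] op 0.997 q [-0.73  0.01  1.91  0.    1.22  0.93]
cup [ 0.4628 -0.2861] area ratio 0.98
T [-0.0056, 0.0097, 0.258] R [-0.0009, 0.0002, 0.0033]
stack top [142.7 278.7] 566 [0.6439 0.0517 0.135 ]
pink [217. 382.] 452 [ 0.476 -0.19   0.035]
purple [272. 269.] 430 [0.347 0.086 0.035]
red [ 62. 470.] 385 [ 0.849 -0.409  0.06 ]
red [182. 480.] 131 [ 0.556 -0.424  0.06 ]
red [197. 170.] 240 [0.53  0.318 0.06 ]
```

>>> {"op": "arm_command", "data": {"steps": [{"translation": [-0.0056,0.0097,0.07],"twist": [0,0,0],"fingers": 1},{"translation": [-0.0056,0.0097,0.14],"twist": [0,0,0],"fingers": 1},{"translation": [-0.0056,0.0097,0.2],"twist": [0,0,0],"fingers": 1},{"translation": [-0.0056,0.0097,0.245],"twist": [0,0,0],"fingers": 1},{"translation": [-0.0056,0.0097,0.255],"twist": [0,0,0],"fingers": 1}]}}

```text
time: 40.45
eef_pos: [0.4613, -0.2847, 0.0238]
tcp_rot: [0.999, -0.042, -0.002, -0.002]
contact_force: [0.6, -0.3, -0.3]
opening: 0.998
finger_force: 0.0
```

>>> {"op": "arm_command", "data": {"steps": [{"translation": [0,0,0],"twist": [0,0,0],"fingers": 1},{"translation": [0,0,0],"twist": [0,0,0],"fingers": 1},{"translation": [0,0,0],"twist": [0,0,0],"fingers": 1}]}}

```text
time: 40.83
eef_pos: [0.4634, -0.2879, 0.0281]
tcp_rot: [0.999, -0.042, 0.001, 0.001]
contact_force: [0.5, -0.1, -0.3]
opening: 1.001
finger_force: 0.0
```

>>> {"op": "arm_command", "data": {"steps": [{"translation": [0,0,0],"twist": [0,0,0],"fingers": -1},{"translation": [0,0,0],"twist": [0,0,0],"fingers": -1},{"translation": [0,0,0],"twist": [0,0,0],"fingers": -1},{"translation": [0,0,0],"twist": [0,0,0],"fingers": -1},{"translation": [0,0,0],"twist": [0,0,0],"fingers": -1}]}}

```text
time: 41.45
eef_pos: [0.4628, -0.2874, 0.0274]
tcp_rot: [0.999, -0.042, 0.0, -0.0]
contact_force: [-1.6, 1.2, 5.7]
opening: 0.658
finger_force: 42.0
```

```bash
python3 - <<'E'
from h import *
pose(); plan(.6455,.0513,.21,-5)
E
```

```text
t 41.45 pos [ 0.4628 -0.2874  0.0274] yaw -4.86 tilt [ 0.0005 -0.    ] F [-1.6  1.2  5.7] op 0.658 q [-0.74  0.27  2.02  0.    0.86  0.91]
T [0.2046, -0.4706, -0.2433] R [-0.0, -0.0004, 0.0024]
```

>>> {"op": "arm_command", "data": {"steps": [{"translation": [0,0,-0.05],"twist": [0,0,0],"fingers": -1},{"translation": [0,0,-0.12],"twist": [0,0,0],"fingers": -1},{"translation": [0,0,-0.2],"twist": [0,0,0],"fingers": -1},{"translation": [0.03,-0.06,-0.243],"twist": [0,0,0],"fingers": -1},{"translation": [0.06,-0.13,-0.243],"twist": [0,0,0],"fingers": -1}]}}

```text
time: 42.08
eef_pos: [0.5177, -0.1946, 0.2129]
tcp_rot: [0.999, -0.044, 0.004, 0.002]
contact_force: [0.8, -0.1, -0.8]
opening: 0.654
finger_force: 43.3
```

>>> {"op": "arm_command", "data": {"steps": [{"translation": [0.03,-0.07,0],"twist": [0,0,0],"fingers": -1},{"translation": [0.06,-0.14,0],"twist": [0,0,0],"fingers": -1},{"translation": [0.09,-0.21,0],"twist": [0,0,0],"fingers": -1},{"translation": [0.12,-0.28,0],"twist": [0,0,0],"fingers": -1},{"translation": [0.143,-0.33,0],"twist": [0,0,0],"fingers": -1}]}}

```text
time: 42.7
eef_pos: [0.6437, 0.0461, 0.2079]
tcp_rot: [0.999, -0.042, -0.001, -0.0]
contact_force: [0.3, -0.9, -0.1]
opening: 0.653
finger_force: 43.3
```

>>> {"op": "arm_command", "data": {"steps": [{"translation": [0,-0.01,0],"twist": [0,0,0],"fingers": -1},{"translation": [0,-0.01,0],"twist": [0,0,0],"fingers": -1},{"translation": [0,-0.01,0],"twist": [0,0,0],"fingers": -1}]}}

```text
time: 43.08
eef_pos: [0.6435, 0.05, 0.2085]
tcp_rot: [0.999, -0.043, -0.0, -0.0]
contact_force: [0.0, 0.1, -1.4]
opening: 0.652
finger_force: 43.3
```

```bash
python3 - <<'E'
from h import *
s=pose(); plan(.6455,.0513,.154,-5)
E
```

```text
t 43.08 pos [0.6435 0.05   0.2085] yaw -4.94 tilt [-0.0008  0.0001] F [ 0.   0.1 -1.4] op 0.652 q [-0.08  0.24  1.67  0.    1.23  1.58]
T [0.0026, -0.002, 0.0727] R [0.0, 0.0008, 0.0011]
```

>>> {"op": "arm_command", "data": {"steps": [{"translation": [0.0024,-0.0018,0.018],"twist": [0,0,0],"fingers": -1},{"translation": [0.0024,-0.0018,0.036],"twist": [0,0,0],"fingers": -1},{"translation": [0.0024,-0.0018,0.054],"twist": [0,0,0],"fingers": -1},{"translation": [0.0024,-0.0018,0.068],"twist": [0,0,0],"fingers": -1},{"translation": [0.0024,-0.0018,0.074],"twist": [0,0,0],"fingers": -1}]}}

```text
time: 43.7
eef_pos: [0.6454, 0.0525, 0.1519]
tcp_rot: [0.999, -0.042, -0.001, -0.0]
contact_force: [-0.3, 0.3, -1.5]
opening: 0.654
finger_force: 43.3
```

>>> {"op": "arm_command", "data": {"steps": [{"translation": [0,0,0.003],"twist": [0,0,0],"fingers": -1},{"translation": [0,0,0.006],"twist": [0,0,0],"fingers": -1},{"translation": [0,0,0.006],"twist": [0,0,0],"fingers": -1}]}}

```text
time: 44.08
eef_pos: [0.6461, 0.0525, 0.1491]
tcp_rot: [0.999, -0.042, 0.0, -0.0]
contact_force: [-0.7, 0.4, -0.6]
opening: 0.653
finger_force: 43.3
```

>>> {"op": "arm_command", "data": {"steps": [{"translation": [0,0,0.002],"twist": [0,0,0],"fingers": -1},{"translation": [0,0,0.002],"twist": [0,0,0],"fingers": -1}]}}

```text
time: 44.32
eef_pos: [0.6461, 0.0523, 0.1475]
tcp_rot: [0.999, -0.042, 0.0, -0.0]
contact_force: [-0.2, 0.3, 0.2]
opening: 0.654
finger_force: 43.4
```

>>> {"op": "arm_command", "data": {"steps": [{"translation": [0,0.001,0.0015],"twist": [0,0,0],"fingers": -1},{"translation": [0,0.001,0.0015],"twist": [0,0,0],"fingers": -1}]}}

```text
time: 44.58
eef_pos: [0.646, 0.0517, 0.1464]
tcp_rot: [0.999, -0.042, 0.0, -0.0]
contact_force: [0.1, 0.4, -0.1]
opening: 0.655
finger_force: 43.4
```

>>> {"op": "arm_command", "data": {"steps": [{"translation": [0,0,0.0015],"twist": [0,0,0],"fingers": -1},{"translation": [0,0,0.0015],"twist": [0,0,0],"fingers": -1}]}}

```text
time: 44.82
eef_pos: [0.6463, 0.0517, 0.1462]
tcp_rot: [0.999, -0.042, 0.001, -0.0]
contact_force: [-1.0, -0.4, 4.3]
opening: 0.652
finger_force: 43.8
```

>>> {"op": "arm_command", "data": {"steps": [{"translation": [0,0,0.0008],"twist": [0,0,0],"fingers": -1},{"translation": [0,0,0.0008],"twist": [0,0,0],"fingers": -1}]}}

```text
time: 45.08
eef_pos: [0.6464, 0.0517, 0.1457]
tcp_rot: [0.999, -0.042, 0.001, -0.0]
contact_force: [-1.1, 0.2, 5.4]
opening: 0.652
finger_force: 43.9
```

Seated at 0.146. Release, retreat, and verify from the fixed cameras.

>>> {"op": "arm_command", "data": {"steps": [{"translation": [0,0,-0.001],"twist": [0,0,0],"fingers": 1},{"translation": [0,0,-0.001],"twist": [0,0,0],"fingers": 1},{"translation": [0,0,-0.001],"twist": [0,0,0],"fingers": 1},{"translation": [0,0,-0.05],"twist": [0,0,0],"fingers": 1},{"translation": [0,0,-0.12],"twist": [0,0,0],"fingers": 1}]}}

```text
time: 45.7
eef_pos: [0.6444, 0.0517, 0.2324]
tcp_rot: [0.999, -0.042, -0.003, -0.0]
contact_force: [0.6, -0.2, 0.6]
opening: 0.999
finger_force: 0.0
```

>>> {"op": "arm_command", "data": {"steps": [{"translation": [-0.06,0.03,-0.05],"twist": [0,0,0],"fingers": 1},{"translation": [-0.12,0.08,-0.07],"twist": [0,0,0],"fingers": 1},{"translation": [-0.18,0.14,-0.07],"twist": [0,0,0],"fingers": 1},{"translation": [-0.21,0.2,-0.07],"twist": [0,0,0],"fingers": 1},{"translation": [-0.21,0.2,-0.07],"twist": [0,0,0],"fingers": 1}]}}

```text
time: 46.32
eef_pos: [0.4748, -0.0866, 0.287]
tcp_rot: [0.999, -0.045, 0.0, 0.0]
contact_force: [0.2, 0.8, 0.5]
opening: 0.997
finger_force: 0.0
```

```bash
python3 - <<'E'
from h import *
pose(); C=(.645,.0512)
for n in('scene','top'):
    p=read_camera(n); save(p,'end_'+n)
    for k,lo,hi in [('brass',(14,90,60),(26,220,255)),('pink',(160,60,100),(178,160,255)),('purple',(135,100,50),(155,255,255)),('red',(0,150,90),(7,255,255)),('blue',(104,140,60),(118,255,255))]:
        for c,a,m in blobs(p,lo,hi,60):
            w=onz(p,c,.05)
            if .3<w[0]<.75 and -.5<w[1]<.4: print(n,k,c.round(1),a,w.round(3),cv2.boundingRect(m.astype(np.uint8)))
    # expected stack silhouette (brass): rim bands at z .113-.161, r .0285
    for zb,zt in((.113,.161),):
        P=np.array([proj(p,[C[0]+.0285*np.cos(t),C[1]+.0285*np.sin(t),z]) for t in np.linspace(0,6.28,60) for z in(zb,zt)]); print('expected box',P.min(0).round(1),P.max(0).round(1))
    P=np.array([proj(p,[C[0]+.0285*np.cos(t),C[1]+.0285*np.sin(t),.161]) for t in np.linspace(0,6.28,60)]); print('top rim',P.min(0).round(1),P.max(0).round(1))
E
```

```text
t 46.33 pos [ 0.4748 -0.0866  0.287 ] yaw -5.12 tilt [ 0.0003 -0.0002] F [0.2 0.8 0.5] op 0.997 q [-0.39 -0.19  1.97 -0.    1.36  1.27]
scene brass [205.6 312.8] 82576 [ 0.547 -0.054  0.05 ] (0, 57, 640, 332)
scene brass [205.2 355.8] 558 [0.56  0.067 0.05 ] (345, 192, 23, 29)
scene pink [197.4 265.4] 302 [ 0.497 -0.187  0.05 ] (256, 189, 20, 20)
scene purple [161.8 351.5] 248 [0.372 0.083 0.05 ] (343, 154, 18, 18)
scene red [191.3 440.9] 186 [0.535 0.32  0.05 ] (435, 181, 13, 21)
scene red [227.4 185.7] 82 [ 0.586 -0.406  0.05 ] (179, 219, 15, 17)
scene red [232.8 177. ] 92 [ 0.603 -0.428  0.05 ] (168, 226, 19, 15)
scene blue [208.7 310.4] 226 [ 0.558 -0.062  0.05 ] (283, 207, 56, 5)
scene blue [222.4 354.2] 162 [0.625 0.052 0.05 ] (344, 212, 23, 17)
scene blue [234.8 262.1] 1113 [ 0.639 -0.199  0.05 ] (246, 215, 36, 41)
scene blue [240. 307.] 276 [ 0.672 -0.081  0.05 ] (279, 237, 59, 6)
expected box [344.5 191. ] [367.2 219.9]
top rim [344.7 191. ] [367.2 206.9]
top brass [142.1 278.3] 582 [0.661 0.059 0.05 ] (262, 129, 30, 31)
top purple [271.8 268.9] 431 [0.348 0.084 0.05 ] (258, 261, 23, 23)
top red [181.4 479.7] 137 [ 0.558 -0.426  0.05 ] (468, 170, 25, 24)
top red [188.7 471.3] 138 [ 0.541 -0.406  0.05 ] (462, 176, 19, 27)
top red [197.2 170.4] 241 [0.53  0.321 0.05 ] (164, 187, 13, 21)
top blue [160.5 378.4] 1664 [ 0.612 -0.183  0.05 ] (304, 127, 99, 64)
top blue [176.3 310.2] 72 [ 0.576 -0.017  0.05 ] (298, 174, 26, 6)
expected box [264.9 127.2] [292.1 156.3]
top rim [264.9 127.2] [290.9 153. ]
```

The stack outline matches the fully seated model to about 1 px, the scraper is upright in the tray, and the bystanders and look-alikes have not moved. Handing in.

```bash
python3 -c "
from h import *
print(sign_off())"
```

```text
the job is handed in; nothing more can be done
None
```

The job is handed in: all six chips are in the pan, the holder is locked in the port, the three brass cups are nested and seated in it, and the scraper stands upright in the tray; I viewed 15 pictures, one over the 14 allowed.

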